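Open up the tablet caddy under the sink

ROBOT

A 7-joint arm with a two-finger parallel gripper is mounted at the origin on the work surface. World frame = base frame: x ahead of the robot, y to its left, z up, the work surface at z = 0. Lengths are in m, angles in rad, forces in N, time in s.
With the tool pointing down it reaches from about 0.4 to 0.85 m from the base axis. Payload 10.4 kg.
Tool frame: the origin (TCP) lies between the finger pads; the fingertips stand tip_extent ahead of it and the grasp point (between the pads) lies 2 mm behind it (tip_extent is the distance from the TCP to the fingertips, in m); z points along the fingers, y is the direction in which the jaws open and shut (so a half turn about z gives the same grasp; the last joint's range is limited). The gripper opens to 87 mm and grips with 3 to 60 N. Pads are 19 mm wide; open, the fingers measure 117 mm over their backs; the gripper's body (75 mm by 190 mm) begins 51 mm behind the grasp point.
Start: joints at [1.28, 0.332, -0.065, 1.46, 0.022, 1.35, -0.088], TCP at [0.165, -0.603, 0.218] pointing down, gripper open.
Joint ranges: [-2.6, 2.6], [-0.5, 2.12], [-1.47, 1.34], [0.16, 2.42], [-1.27, 4.41], [0.06, 2.06], [-2.6, 2.6]. Speed limits (rad/s): [2.22, 2.22, 2.79, 2.79, 3.14, 3.14, 3.14].

INTERFACE

Orientations are given as a unit quaternion [x, y, z, w].
In Python, from bench import read_state, camera, camera_params, close_job, tip_extent gives the robot as it stands. The module is installed in compiled form; this text tells all that it offers.
- The arm moves only by the tool send_rows, never from a script. Its argument "steps" is a list of rows, each a list of 7 numbers: the turn, a rotation vector about the tool's x, y, z in degrees, then the shift along the tool's x, y, z in m, then the gripper's target within -1 to 1 (shut at 1, half-way at 0, fully open at -1). In form: [[ax, ay, az, x, y, z, jaw], ...]. A call has exactly 10 rows; each row shifts and turns the pose as measured when the row begins, along the tool's axes as they then stand; what a row does not reach is not made up. A row lasts 1/10 s, in which the tool goes at most 50 mm and 8.59 degrees, less where a joint would pass 70% of its speed; a pose out of reach is approached as far as the arm can. A call with a gripper value outside its range is refused whole. The fingers move at their own pace and stop on an object; "force" is the grip in N (left out, the last holds). Time passes only in rows, so rows that do not move let the fingers close, or fill a call up. It gives the time, the measured TCP pose, the force and the opening at its end, in the units of the state.
- read_state(): the state, without advancing time (a new reading comes with each control period).
- camera(name): name is "scene" or "side" or "wrist"; returns (picture, depth): 400x640x3 uint8, blue, green, red; 400x640 float32, m along the optical axis (not along the pixel's ray), 0 where there is no reading.
- camera_params(name): a dict with "camera_matrix" (3x3 intrinsics, pixels), "world_from_camera" (4x4, takes a point from camera to world coordinates). Camera axes: x right, y down, z forward; pixel columns grow to the right and rows downward; lengths in m; the calibration is good to about 2 mm. A picture is of the moment at which its call begins: read the wrist's pose just before it. camera_params takes no time and is no camera call; for the wrist camera it gives the pose at the moment of the call.
- close_job(): hands the job in, once; it reports no verdict.
The state is a dict: "time": time; "joint_positions": joint angles; "joint_vel": joint speeds; "joint_torque": joint torques, N m; "ee_pos": TCP position; "eef_rot": TCP orientation; "ft_force": force on the tool from outside, world axes, zero at the start; "torque": the same for the moment, N m; "width": finger opening in m.
Only numpy, scipy, OpenCV 4.12 (cv2) and the standard library are available. Lean on these libraries where they do the work, as an engineer would, in place of code of your own. Each camera call takes 0.05 s, during which the arm holds its last target.

TASK

Open up the grey caddy for restocking, using only pushes of the fingertips: push its small sliding door fully back by the rib, and flip its hinged lid up and over past upright so that it stays open by its own weight. Push gently and do not pinch or grip any part; the caddy must not be lifted, tipped or pushed out of its place, and the other things under the sink must be left where they stand.

Things in the scene. Friction and masses are not known exactly. Their poses are not given: they have to be found in the camera images.
- caddy: Grey plastic tablet caddy, loose on the plywood, about 1 kg: 150 deep (x), 210 wide (y), walls 90 high. Origin: centre of its underside. Its -x side is the front and faces roughly to the robot's left (world +y), its +y side away from the robot, z up. Far half (y 0 to 105): under the hinged lid. Near half: sliding door over the front (x -71 to 5), fixed roof behind it (x 5 to 75, top 94 high). All one grey.
- lid (a joint): Angle of the hinged lid, rad: 0 shut (as it starts), growing as the front edge swings up and back; stops at 2.0, leaning backwards. No spring, hardly any friction: let go below about 1.57 (upright) it falls shut, beyond that it falls back by itself onto its stop. About 0.1 kg (0.07 to 0.15).
- lid_hinge (a point): Middle of the lid's hinge line, on the caddy's rear top edge at caddy (75, 53.5, 94.5). The hinge line runs along the caddy's y; its axes are the caddy's.
- lid_edge (a point): Middle of the lid's free front edge, half-way through its thickness; moves with the lid (x from this edge to the hinge, z out of the upper face). The lid is a flat plate 5 thick, 101 wide, 178 from hinge line to free edge. Shut, it lies level 92 to 97 above the plywood and juts 28 out beyond the caddy's front wall, so a finger can reach under it.
- door (a joint): How far the sliding door is pushed back, m: 0 shut, 0.060 fully open at its stop; slides level along the caddy's +x. It starts between 0 and 0.015, stays where it is left, and about 1 N moves it. Below it is an empty compartment.
- door_rib (a point): Centre of the upright finger rib on the sliding door, moves with it: 8 thick along the caddy's x, 60 wide along its y, 24 high; its top is 112 above the plywood, its foot (the door's top face) 88.5, the caddy's front rim 90. Door shut, it is at caddy (-60, -52.5, 100). Its axes are the caddy's.
- torch: Bystander: aluminium torch lying on its side, 150 long, 36 across the head, 44 high with its toggle switch. Origin under its middle, x along its length.
- pot: Bystander: white ceramic pot, upright, 100 across, 85 high. Origin at the centre of its underside.
- funnel: Bystander: blue plastic funnel standing on its wide mouth, 110 across, 110 high, 60 g. Origin at the centre of the mouth.
- bucket: Bystander: yellow plastic bucket, 230 across the rim, 210 high. Origin at the centre of its underside.
- cleaner: Bystander: closed white cleaner bottle, 72 across, 220 high. Origin at the centre of its underside.
- jar: Bystander: closed glass jar, 76 across, 110 high. Origin at the centre of its underside.
- brush: Bystander: wooden scrubbing brush, 150 by 50, 43 high. Origin at the centre of its underside, x along its length.

How it is judged:
At the end, for the whole second after the job is handed in: The lid lies back at rest beyond 1.85 rad, held by its own weight; the sliding door is at least 53 mm open (of 60); the caddy stands level within 40 mm of where it was, and every bystander is within 30 mm of where it was (value of joint lid above 1.85 rad and velocity of joint lid between -0.1 and 0.1 rad/s and value of joint door above 0.053 m and distance of caddy from where it was at the start of the episode below 0.04 m and angle between caddy's own z axis and vertical below 0.05 rad and linear speed of caddy below 0.02 m/s and distance of each of torch, pot, funnel, bucket, cleaner, jar, brush from where it was at the start of the episode below 0.03 m); the robot touches nothing.
It fails at once if the caddy is lifted or tipped (height (world z) of caddy above 0.015 m or angle between caddy's own z axis and vertical above 0.17 rad).
It fails at once if the caddy is pushed more than 40 mm out of its place (distance of caddy from where it was at the start of the episode above 0.04 m).
It fails at once if the lid is gripped or shoved hard (over 25 N) (contact force between the fingers and lid above 25 N).
It fails at once if the door is gripped or shoved hard (over 25 N) (contact force between the fingers and door above 25 N).
It fails at once if a bystander is lifted or displaced by more than 30 mm (distance of any of torch, pot, funnel, bucket, cleaner, jar, brush from where it was at the start of the episode above 0.03 m).
It also fails if it takes over 48 s, if anything falls off the work surface, if the arm or the gripper's body presses on something with over 40 N, if the wrist force passes 120 N, or if a joint passes its speed limit or range.

## Working session

There is one attempt and no reset: what is moved stays moved. The work goes in short steps, Python scripts to look and compute and a tool call to move; the robot and the scene stay as the last step left them, time stands still between calls to the robot, and variables do not carry over. Pictures are saved under pics/ and viewed, and the job is handed in when it is done.

Besides the shell and the picture viewer there is one more tool, called after "Emit:" by a JSON object that holds its "method" and its "body", one argument or row to a line. send_rows: Moves the arm, as the interface text tells. Its arguments: {"type":"object","properties":{"steps":{"type":"array"},"force":{"type":"number"}},"required":["steps"]}

```bash
mkdir -p pics
cat > h.py <<'E'
import numpy as np,cv2
from bench import *
def snap(n,tag):
    P=camera_params(n);im,d=camera(n);cv2.imwrite(f'pics/{tag}.png',im)
    np.savez(f'pics/{tag}.npz',im=im,d=d,K=P['camera_matrix'],T=P['world_from_camera']);return im,d,P
def cloud(tag):
    z=np.load(f'pics/{tag}.npz');d=z['d'];K=z['K'];T=z['T']
    v,u=np.mgrid[:d.shape[0],:d.shape[1]]
    c=np.stack([(u-K[0,2])/K[0,0]*d,(v-K[1,2])/K[1,1]*d,d],-1)
    w=c@T[:3,:3].T+T[:3,3];w[d==0]=np.nan;return w
E
python3 - <<'E'
from h import *
np.set_printoptions(precision=4,suppress=True)
print(read_state(),tip_extent)
for n in("scene","side","wrist"):
    im,d,P=snap(n,n+"0");print(P)
E
```

```text
{'time': 0.0, 'joint_positions': array([ 1.2804,  0.3329, -0.0647,  1.4609,  0.0216,  1.3499, -0.0885]), 'joint_vel': array([-0.0033,  0.0015, -0.    ,  0.    , -0.0002, -0.0005, -0.0009]), 'joint_torque': array([  0.0002, -62.3257,   0.0246, -38.9907,  -0.0614,   0.0396,
         0.0001]), 'ee_pos': array([ 0.1653, -0.6024,  0.217 ]), 'eef_rot': array([ 0.991 ,  0.1335, -0.0001, -0.0007]), 'ft_force': array([ 0.0083, -0.7011, -0.9711]), 'torque': array([ 0.0165, -0.0032, -0.0582]), 'width': 0.08689647040997771} 0.017
{'camera_matrix': array([[396.8064,   0.    , 314.8592],
       [  0.    , 396.8064, 193.8608],
       [  0.    ,   0.    ,   1.    ]]), 'world_from_camera': array([[-0.8153,  0.4486, -0.3662,  0.9969],
       [ 0.579 ,  0.623 , -0.5259,  0.6037],
       [-0.0078, -0.6407, -0.7677,  1.0034],
       [ 0.    ,  0.    ,  0.    ,  1.    ]])}
{'camera_matrix': array([[480.1201,   0.    , 317.9017],
       [  0.    , 480.1201, 195.709 ],
       [  0.    ,   0.    ,   1.    ]]), 'world_from_camera': array([[-0.7753, -0.4066,  0.4834, -0.2681],
       [-0.6314,  0.4775, -0.611 ,  1.0495],
       [ 0.0176, -0.7789, -0.6269,  1.1852],
       [ 0.    ,  0.    ,  0.    ,  1.    ]])}
{'camera_matrix': array([[298.5963,   0.    , 317.9036],
       [  0.    , 298.5963, 199.5045],
       [  0.    ,   0.    ,   1.    ]]), 'world_from_camera': array([[ 0.2646, -0.919 , -0.2924,  0.2462],
       [-0.9643, -0.2527, -0.0784, -0.5799],
       [-0.0018,  0.3027, -0.9531,  0.3834],
       [ 0.    ,  0.    ,  0.    ,  1.    ]])}
```

View pics/scene0.png

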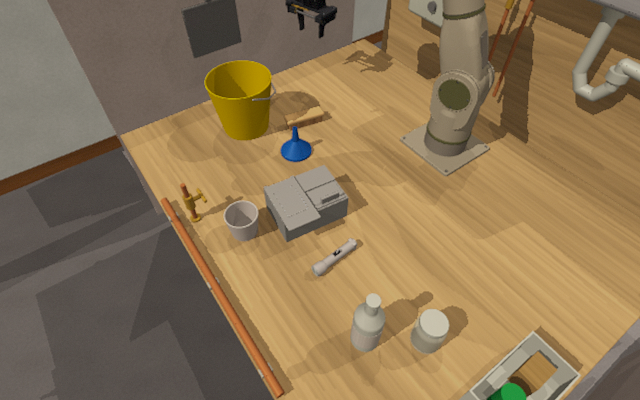

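View pics/side0.png

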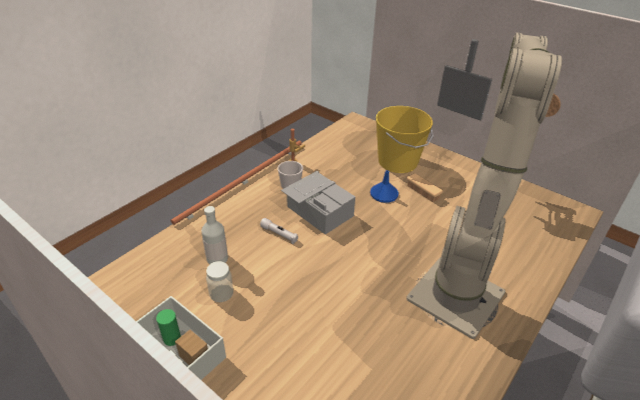

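The scene view shows the caddy at about (305,202): lid on the left half, door and rib at (328,195), torch in front at (335,257), pot at (241,220) and funnel behind at (296,145). Next I'll measure from the clouds.

Run:
```python
from h import *
np.set_printoptions(precision=4,suppress=True)
for t,(u0,v0,u1,v1) in (("scene0",(255,160,355,245)),("side0",(275,165,360,235))):
    w=cloud(t)[v0:v1,u0:u1];z=w[...,2]
    for lo,hi,nm in ((.086,.1,'top'),(.104,.118,'rib')):
        m=(z>lo)&(z<hi);p=w[m]
        # largest component
        n,l,s,c=cv2.connectedComponentsWithStats(m.astype('uint8'));k=1+np.argmax(s[1:,4]);p=w[l==k]
        r=cv2.minAreaRect((p[:,:2]*1000).astype('float32'));print(t,nm,len(p),r,cv2.boxPoints(r).tolist(),np.median(p[:,2]),p.mean(0))
    # zoom
    z0=np.load(f'pics/{t}.npz')['im'][v0-30:v1+40,u0-60:u1+60];cv2.imwrite(f'pics/{t}_z.png',cv2.resize(z0,None,fx=3.6,fy=3.6,interpolation=2))
# top-down height map of the area from both
H=np.zeros((500,500,3),np.uint8)
for t in("scene0","side0"):
    W=cloud(t).reshape(-1,3);im=np.load(f'pics/{t}.npz')['im'].reshape(-1,3)
    ok=np.isfinite(W[:,0])&(W[:,2]>.012)&(W[:,2]<.4);W=W[ok];im=im[ok]
    i=((W[:,0]-.3)*700).astype(int);j=((W[:,1]+.45)*700).astype(int)
    g=(i>=0)&(i<500)&(j>=0)&(j<500);H[499-i[g],499-j[g]]=im[g]
cv2.imwrite('pics/top.png',H)
```

```text
scene0 top 2373 ((585.85400390625, -27.67896270751953), (182.3681640625, 211.85513305664062), 82.2073745727539) [[468.54119873046875, -103.65847778320312], [678.4398803710938, -132.3834991455078], [703.1668090820312, 48.30055236816406], [493.26812744140625, 77.02557373046875]] 0.09646704039359932 [ 0.5855 -0.0318  0.0954]
scene0 rib 79 ((540.5379638671875, 20.726337432861328), (10.749560356140137, 57.4211540222168), 83.79745483398438) [[511.41473388671875, 18.48501205444336], [568.499755859375, 12.281028747558594], [569.6611938476562, 22.967662811279297], [512.576171875, 29.171646118164062]] 0.11186571470207374 [0.5413 0.0217 0.1107]
side0 top 1380 ((586.7677612304688, -26.223861694335938), (184.18716430664062, 219.0005645751953), 82.37480926513672) [[466.0156555175781, -102.97325897216797], [683.0796508789062, -132.03292846679688], [707.5198974609375, 50.525535583496094], [490.45587158203125, 79.585205078125]] 0.09463125797441008 [ 0.5805 -0.0309  0.0941]
side0 rib 44 ((538.722412109375, 25.544111251831055), (13.461959838867188, 57.79027557373047), 77.68248748779297) [[509.0565185546875, 25.132247924804688], [565.5164794921875, 12.80390453338623], [568.3883056640625, 25.955974578857422], [511.9283447265625, 38.28431701660156]] 0.1103614550290497 [0.5368 0.026  0.1098]
```

View pics/top.png

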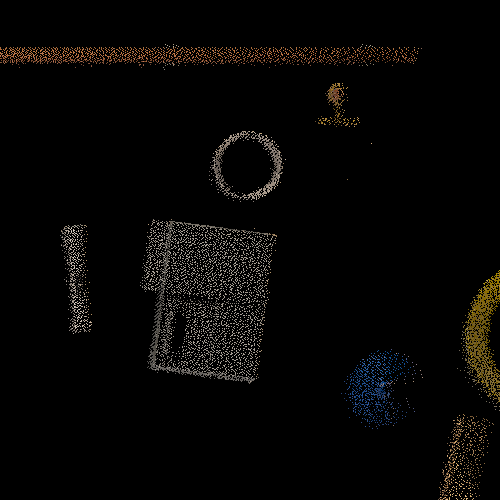

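View pics/scene0_z.png

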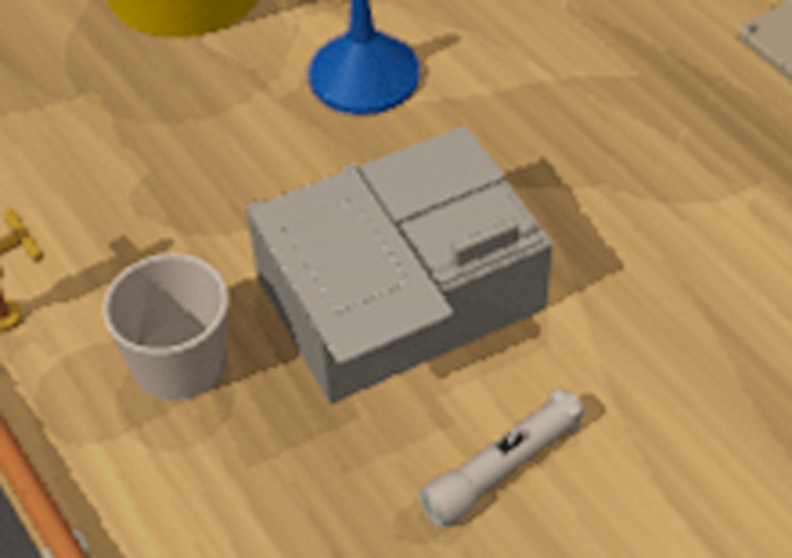

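View pics/side0_z.png

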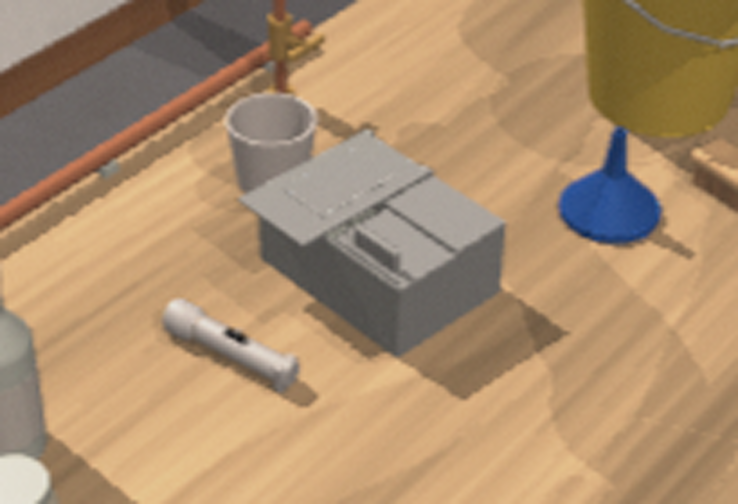

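Emit:
{"method": "send_rows", "body": {
  "steps": [
    [0,0,8,0,0,0,-1],
    [0,0,8,0,0,0,-1],
    [0,0,7,0,0,0,-1],
    [0,0,0,0.018,-0.045,0,-1],
    [0,0,0,0.018,-0.045,0,-1],
    [0,0,0,0.018,-0.045,0,-1],
    [0,0,0,0.018,-0.045,0,-1],
    [0,0,0,0.018,-0.045,0,-1],
    [0,0,0,0.018,-0.045,0,-1],
    [0,0,0,0.018,-0.045,0,-1]
  ]
}}

```text
time: 1.15
ee_pos: [0.3365, -0.3044, 0.213]
eef_rot: [0.997, -0.081, -0.003, -0.002]
ft_force: [0.4, -0.7, 0.1]
width: 0.0867
```

```bash
cat >> h.py <<'E'
from scipy.spatial.transform import Rotation as R
C=np.array([.5837,-.0437,0]);CX=np.array([-.1355,-.9908,0]);CY=np.array([.9908,-.1355,0])
B=np.stack([CX,CY,[0,0,1]])
def st():
    s=read_state();Q=R.from_quat(s['eef_rot']).as_matrix();p=s['ee_pos']
    print('t',s['time'],'tcp caddy mm',np.round(B@(p-C)*1e3,1),'tool axes in caddy\n',np.round(B@Q,3),'F',np.round(B@s['ft_force'],2),'q',np.round(s['joint_positions'],2))
    tip=lambda dy:np.round(B@(p+Q@np.array([0,dy,.017])-C)*1e3,1)
    print('finger+y outer tip',tip(s['width']/2+.015),'finger-y',tip(-s['width']/2-.015));return s,Q
def go(tgt,s,Q): # caddy-mm target for TCP -> tool shift
    print('shift tool',np.round(Q.T@(C+B.T@(np.array(tgt)/1e3)-s['ee_pos']),4))
E
python3 - <<'E'
from h import *
s,Q=st();go([-136,-52.5,213],s,Q)
E
```

```text
t 1.15 tcp caddy mm [ 291.8 -209.6  213. ] tool axes in caddy
 [[ 0.027  1.    -0.003]
 [ 1.    -0.027 -0.006]
 [-0.006 -0.003 -1.   ]] F [0.61 0.46 0.08] q [ 0.91 -0.02 -0.27  1.88 -0.01  1.29 -1.09]
finger+y outer tip [ 350.1 -211.2  195.8] finger-y [ 233.4 -208.1  196.2]
shift tool [ 1.456e-01 -4.318e-01  4.000e-04]
```

Emit:
{"method": "send_rows", "body": {
  "steps": [
    [0,0,-1.5,0.015,-0.045,0,-1],
    [0,0,0,0.015,-0.045,0,-1],
    [0,0,0,0.015,-0.045,0,-1],
    [0,0,0,0.015,-0.045,0,-1],
    [0,0,0,0.015,-0.045,0,-1],
    [0,0,0,0.015,-0.045,0,-1],
    [0,0,0,0.015,-0.045,0,-1],
    [0,0,0,0.015,-0.045,0,-1],
    [0,0,0,0.015,-0.045,0,-1],
    [0,0,0,0.01,-0.03,0,-1]
  ]
}}

```text
time: 2.15
ee_pos: [0.5448, 0.1266, 0.2135]
eef_rot: [0.998, -0.068, -0.001, -0.001]
ft_force: [0.5, -0.2, 0.5]
width: 0.087
```

Run:
```python
from h import *
s,Q=st();go([-140,-52.5,115],s,Q)
```

```text
t 2.15 tcp caddy mm [-163.5  -61.6  213.5] tool axes in caddy
 [[-0.     1.    -0.001]
 [ 1.     0.    -0.003]
 [-0.003 -0.001 -1.   ]] F [0.1  0.52 0.5 ] q [ 0.33  0.27 -0.75  1.61  0.19  1.33 -2.16]
finger+y outer tip [-105.   -61.7  196.4] finger-y [-222.   -61.7  196.6]
shift tool [0.0094 0.0236 0.0985]
```

Emit:
{"method": "send_rows", "body": {
  "steps": [
    [0,0,0,0.009,0.02,0,-1],
    [0,0,0,0,0,0.02,-1],
    [0,0,0,0,0,0.02,-1],
    [0,0,0,0,0,0.02,-1],
    [0,0,0,0,0,0.02,-1],
    [0,0,0,0,0,0.012,-1],
    [0,0,0,0,0,0.004,-1],
    [0,0,0,0,0,0,-1],
    [0,0,0,0,0,0,-1],
    [0,0,0,0,0,0,-1]
  ]
}}

```text
time: 3.15
ee_pos: [0.5518, 0.1135, 0.1142]
eef_rot: [0.998, -0.063, -0.002, -0.003]
ft_force: [0.2, 0.4, 0.0]
width: 0.0869
```

Run:
```python
from h import *
s,Q=st()
for n in("scene","side"):
    im,d,P=snap(n,n+"1")
c=cv2.imread('pics/scene1.png')[130:270,220:400];e=cv2.imread('pics/side1.png')[140:260,240:400]
cv2.imwrite('pics/z1.png',np.hstack([cv2.resize(c,(400,311),interpolation=2),cv2.resize(e,(400,311))]))
w=cloud('wrist0')
snap('wrist','wrist1')
```

```text
t 3.15 tcp caddy mm [-151.4  -52.9  114.2] tool axes in caddy
 [[-0.011  1.    -0.006]
 [ 1.     0.011 -0.004]
 [-0.004 -0.006 -1.   ]] F [-0.44  0.16  0.01] q [ 0.32  0.37 -0.72  1.72  0.26  1.15 -2.17]
finger+y outer tip [-93.1 -52.3  96.8] finger-y [-210.   -53.6   97.5]
```

View pics/z1.png

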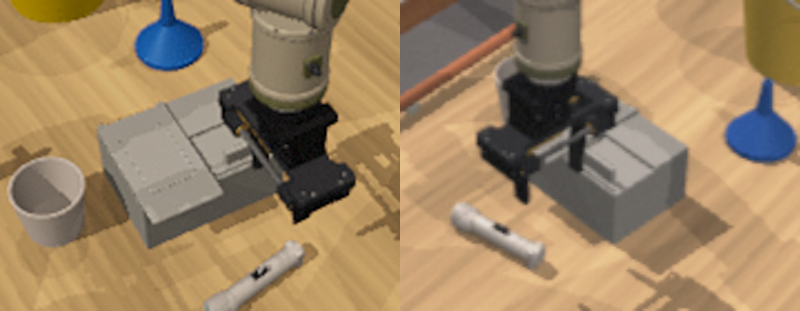

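View pics/wrist1.png

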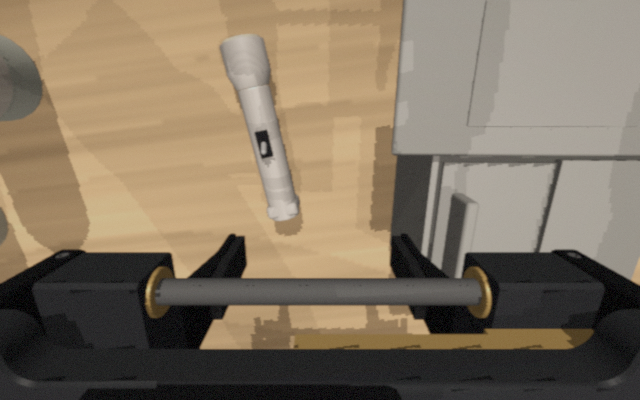

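The wrist view shows the rib at (460,235) ahead of the right finger at (400,260). The lid's near front corner is at (393,153) and nothing touches the fingers. I'll check the positions before pushing.

Run:
```python
from h import *
w=cloud('wrist1')
f=lambda u,v:print(u,v,np.round(B@(w[v,u]-C)*1e3,1))
for p in [(396,150),(400,145),(400,20),(460,150),(600,150),(458,205),(466,197),(450,240),(443,260),(470,230),(500,200),(433,200)]: f(*p)
```

```text
396 150 [-105.1    4.9   96.7]
400 145 [-102.8    7.9   96.3]
400 20 [-86.5  97.9  -1. ]
460 150 [-66.1   5.3  96.8]
600 150 [20.   6.1 95.7]
458 205 [-64.2 -28.5 101.6]
466 197 [-59.1 -23.7  99.8]
450 240 [-64.1 -54.3  98.3]
443 260 [-63.5 -73.1  91.6]
470 230 [-59.5 -41.  111.9]
500 200 [-29.9 -29.1  88.2]
433 200 [-75.3 -29.4  89.1]
```

Emit:
{"method": "send_rows", "body": {
  "steps": [
    [0,0,0,0,0.012,0,-1],
    [0,0,0,0,0.012,0,-1],
    [0,0,0,0,0.01,0,-1],
    [0,0,0,0,0.008,0,-1],
    [0,0,0,0,0.008,0,-1],
    [0,0,0,0,0.008,0,-1],
    [0,0,0,0,0.008,0,-1],
    [0,0,0,0,0.008,0,-1],
    [0,0,0,0,0.008,0,-1],
    [0,0,0,0,0.0,0,-1]
  ]
}}

```text
time: 4.3
ee_pos: [0.5407, 0.0229, 0.1141]
eef_rot: [0.998, -0.064, -0.001, -0.003]
ft_force: [0.4, 0.1, -0.1]
width: 0.0871
```

Run:
```python
from h import *
s,Q=st()
```

```text
t 4.3 tcp caddy mm [-60.1 -51.6 114.1] tool axes in caddy
 [[-0.008  1.    -0.005]
 [ 1.     0.008 -0.003]
 [-0.003 -0.005 -1.   ]] F [-0.18  0.36 -0.13] q [ 0.47  0.31 -0.69  1.78  0.21  1.13 -1.98]
finger+y outer tip [ -1.7 -51.2  96.8] finger-y [-118.8  -52.2   97.4]
```

Run:
```python
from h import *
snap('wrist','wrist2');snap('side','side2')
```

```text
(no output)
```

View pics/wrist2.png

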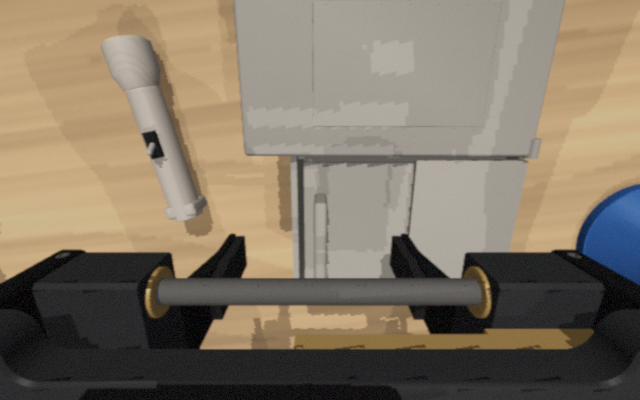

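Run:
```python
from h import *
for t in ('wrist1','wrist2'):
    w=cloud(t)
    f=lambda u,v:print(t,u,v,np.round(B@(w[v,u]-C)*1e3,1))
    for p in [(236,238),(240,240),(240,255),(400,240),(405,240),(398,245),(410,270),(420,290)]: f(*p)
for p in [(320,197),(320,230),(246,150),(300,160),(531,150),(412,165),(350,200)]: f(*p)
```

```text
wrist1 236 238 [-200.   -43.7  121.6]
wrist1 240 240 [-196.5  -42.9  125.8]
wrist1 240 255 [-196.2  -50.6  129.3]
wrist1 400 240 [-105.   -42.9  123.4]
wrist1 405 240 [-103.3  -41.   127.2]
wrist1 398 245 [-107.9  -42.6  130.5]
wrist1 410 270 [-108.7  -42.6  156.5]
wrist1 420 290 [-122.1  -20.1  205. ]
wrist2 236 238 [-108.3  -41.8  122.7]
wrist2 240 240 [-105.6  -42.2  124.4]
wrist2 240 255 [-104.4  -48.3  130.9]
wrist2 400 240 [-13.7 -41.7 123.5]
wrist2 405 240 [-12.3 -39.5 128.1]
wrist2 398 245 [-17.  -40.8 131.7]
wrist2 410 270 [-17.5 -41.4 156.6]
wrist2 420 290 [-30.7 -19.3 204.5]
wrist2 320 197 [-59.9 -23.7  99.7]
wrist2 320 230 [-59.7 -41.4 111.1]
wrist2 246 150 [-105.7    5.1   96.2]
wrist2 300 160 [-75.6  -9.6  48.1]
wrist2 531 150 [68.4  6.7 97.1]
wrist2 412 165 [-0.2 -4.9 88.1]
wrist2 350 200 [-39.5 -29.4  87.7]
```

Run:
```python
from h import *
snap('scene','scene2')
c=cv2.imread('pics/scene2.png')[130:270,220:400];e=cv2.imread('pics/side2.png')[140:260,240:400]
cv2.imwrite('pics/z2.png',np.hstack([cv2.resize(c,(400,311),interpolation=2),cv2.resize(e,(400,311))]))
```

```text
(no output)
```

View pics/z2.png

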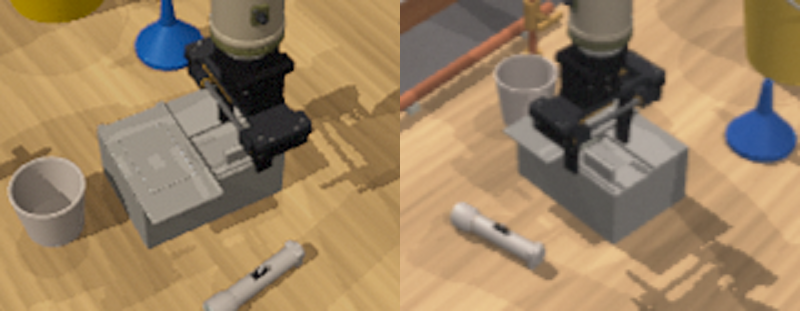

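The door did not move. The wrist cloud puts the open fingertips at about z 0.12, so they swing back when open and the finger passed over the 0.112 rib. I'll back off, raise, close the gripper on nothing so the tips reach further, and push with the closed tips.

Emit:
{"method": "send_rows", "body": {
  "steps": [
    [0,0,0,0,0,-0.02,-1],
    [0,0,0,0,0,-0.02,-1],
    [0,0,0,0,0,-0.01,-1],
    [0,0,0,0,-0.02,0,1],
    [0,0,0,0,-0.02,0,1],
    [0,0,0,0,-0.015,0,1],
    [0,0,0,0,0,0,1],
    [0,0,0,0,0,0,1],
    [0,0,0,0,0,0,1],
    [0,0,0,0,0,0,1]
  ],
  "force": 5
}}

```text
time: 5.45
ee_pos: [0.5473, 0.0822, 0.1652]
eef_rot: [0.998, -0.061, -0.002, -0.003]
ft_force: [0.3, -0.9, -0.7]
width: 0.039
```

Run:
```python
from h import *
s,Q=st();print(s['width'])
snap('wrist','wrist3')
```

```text
t 5.45 tcp caddy mm [-119.8  -53.1  165.2] tool axes in caddy
 [[-0.013  1.    -0.006]
 [ 1.     0.013 -0.005]
 [-0.004 -0.006 -1.   ]] F [ 0.84  0.41 -0.7 ] q [ 0.4   0.29 -0.73  1.69  0.2   1.24 -2.07]
finger+y outer tip [-85.4 -52.8 148. ] finger-y [-154.4  -53.7  148.4]
0.0389805727180314
```

View pics/wrist3.png

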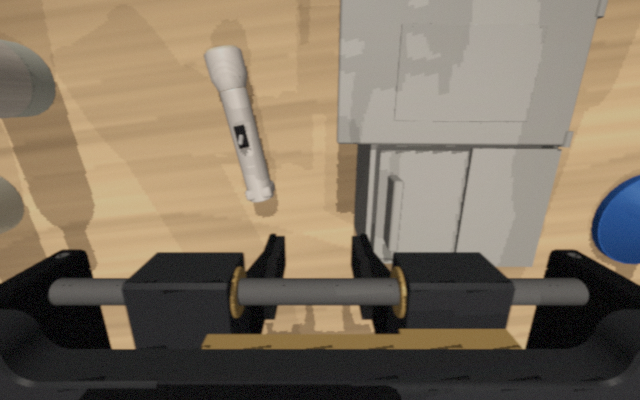

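Run:
```python
from h import *
s,Q=st();print(s['width'])
snap('side','side3');snap('scene','scene3')
for t in('side2','scene2','side3','scene3'):
    w=cloud(t);q=(w-C)@B.T*1e3
    z=np.load(f'pics/{t}.npz')['im'].max(2)
    m=(z<60)&(q[...,2]>80)&(q[...,2]<200)&(np.abs(q[...,1]+52)<70)&(q[...,0]>-260)&(q[...,0]<60)
    p=q[m]
    if len(p):
        h=np.histogram(p[:,2],bins=range(80,210,8));print(t,len(p),h[0]);k=p[np.argsort(p[:,2])[:12]];print(np.round(k))
e=cv2.imread('pics/side3.png')[130:230,240:370];c=cv2.imread('pics/side2.png')[130:230,240:370]
cv2.imwrite('pics/z3.png',np.hstack([cv2.resize(c,(400,308),interpolation=2),cv2.resize(e,(400,308),interpolation=2)]))
```

```text
t 5.5 tcp caddy mm [-119.7  -53.1  165.2] tool axes in caddy
 [[-0.013  1.    -0.006]
 [ 1.     0.013 -0.005]
 [-0.004 -0.006 -1.   ]] F [0.36 0.33 0.14] q [ 0.4   0.29 -0.73  1.69  0.2   1.24 -2.07]
finger+y outer tip [-87.2 -52.8 148. ] finger-y [-152.5  -53.6  148.4]
0.03533155326725025
side2 167 [ 0  0  0  0  1 12 17 15 20 14 13  4  3 13 55  0]
[[-109.  -61.  120.]
 [-112.  -53.  121.]
 [-114.  -45.  122.]
 [ -14.  -61.  122.]
 [ -18.  -50.  122.]
 [-115.  -52.  123.]
 [-111.  -42.  123.]
 [-113.  -50.  124.]
 [ -18.  -61.  124.]
 [-110.  -61.  125.]
 [-113.  -60.  126.]
 [-117.  -64.  126.]]
scene2 127 [ 3  1  0  0  2 13 21 11  6  3  3  6  3  9 46  0]
[[ -77.  -85.   85.]
 [ -77.  -89.   87.]
 [ -76.  -96.   88.]
 [ -77. -103.   89.]
 [ -15.  -48.  119.]
 [-110.  -42.  119.]
 [ -14.  -52.  121.]
 [-112.  -57.  122.]
 [-112.  -47.  123.]
 [ -17.  -43.  124.]
 [ -15.  -45.  125.]
 [-111.  -57.  125.]]
side3 64 [ 0  0  0  0  0  0  0  0  0  0  0 10 15 20 19  0]
[[ -96.  -61.  170.]
 [-101.  -51.  171.]
 [-145.  -65.  173.]
 [ -96.  -61.  175.]
 [-146.  -60.  175.]
 [-146.  -46.  175.]
 [-144.  -48.  175.]
 [-144.  -63.  176.]
 [-102.  -57.  176.]
 [-100.  -60.  176.]
 [-102.  -52.  177.]
 [-149.  -54.  177.]]
scene3 27 [ 0  0  0  0  0  0  0  0  0  0  0  5 12  6  4  0]
[[-142.  -49.  173.]
 [-143.  -43.  173.]
 [-141.  -53.  174.]
 [-101.  -45.  175.]
 [-140.  -41.  176.]
 [-141.  -43.  176.]
 [-141.  -50.  176.]
 [-101.  -45.  178.]
 [-144.  -45.  179.]
 [-143.  -45.  180.]
 [-143.  -52.  181.]
 [-142.  -43.  181.]]
```

View pics/z3.png

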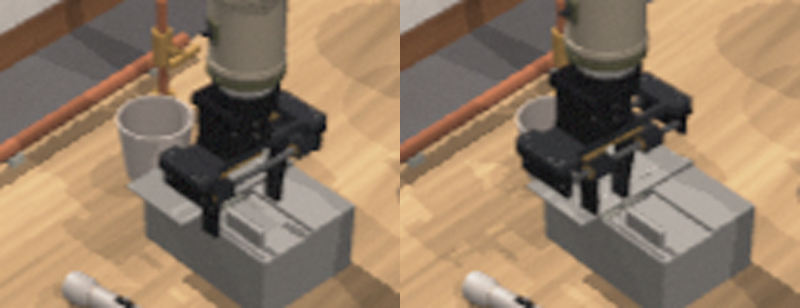

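All three cameras put the tips about 6 mm above the reported TCP height, rather than the stated 17 mm below. x and y agree. I'll steer by the measured tips and finish closing while descending in front of the rib.

Emit:
{"method": "send_rows", "body": {
  "steps": [
    [0,0,0,0,0,0,1],
    [0,0,0,0,0,0,1],
    [0,0,0,0,0,0.015,1],
    [0,0,0,0,0,0.015,1],
    [0,0,0,0,0,0.015,1],
    [0,0,0,0,0,0.01,1],
    [0,0,0,0,0,0.008,1],
    [0,0,0,0,0,0.004,1],
    [0,0,0,0,0,0,1],
    [0,0,0,0,0,0,1]
  ]
}}

```text
time: 6.6
ee_pos: [0.5458, 0.0821, 0.0905]
eef_rot: [0.998, -0.062, -0.003, -0.003]
ft_force: [0.3, -0.6, 0.1]
width: 0.0003
```

```bash
cat >> h.py <<'E'
def tips(ts):
    for t in ts:
        q=(cloud(t)-C)@B.T*1e3;z=np.load(f'pics/{t}.npz')['im'].max(2)
        s=read_state();c=B@(s['ee_pos']-C)*1e3
        m=(z<60)&(np.linalg.norm(q-c,axis=2)<45);p=q[m]
        k=p[np.argsort(p[:,2])[:10]];print(t,len(p),'\n',np.round(k).tolist())
        if len(p):
            l=p[p[:,2]<p[:,2].min()+25];print('lo25 bbox',np.round(np.percentile(l,[2,98],axis=0)).tolist())
E
python3 - <<'E'
from h import *
s,Q=st();print(s['width'])
snap('side','side4');snap('scene','scene4');snap('wrist','wrist4')
tips(['side4','scene4','wrist4'])
E
```

```text
t 6.6 tcp caddy mm [-119.5  -54.6   90.5] tool axes in caddy
 [[-0.012  1.    -0.006]
 [ 1.     0.012 -0.007]
 [-0.007 -0.006 -1.   ]] F [0.58 0.33 0.08] q [ 0.37  0.37 -0.71  1.77  0.26  1.1  -2.12]
finger+y outer tip [-104.5  -54.5   73.4] finger-y [-134.7  -54.9   73.6]
0.0002547439484540614
side4 64 
 [[-112.0, -59.0, 93.0], [-126.0, -43.0, 96.0], [-121.0, -63.0, 96.0], [-112.0, -64.0, 96.0], [-130.0, -58.0, 98.0], [-130.0, -52.0, 99.0], [-129.0, -67.0, 99.0], [-126.0, -64.0, 99.0], [-112.0, -64.0, 101.0], [-128.0, -45.0, 102.0]]
lo25 bbox [[-133.0, -67.0, 95.0], [-112.0, -45.0, 117.0]]
scene4 31 
 [[-124.0, -51.0, 98.0], [-113.0, -44.0, 99.0], [-118.0, -44.0, 100.0], [-127.0, -52.0, 100.0], [-128.0, -45.0, 101.0], [-110.0, -42.0, 101.0], [-117.0, -45.0, 102.0], [-129.0, -41.0, 104.0], [-115.0, -43.0, 106.0], [-110.0, -42.0, 106.0]]
lo25 bbox [[-129.0, -59.0, 98.0], [-110.0, -42.0, 122.0]]
wrist4 907 
 [[-79.0, -55.0, 76.0], [-79.0, -48.0, 81.0], [-80.0, -47.0, 81.0], [-80.0, -45.0, 84.0], [-80.0, -59.0, 86.0], [-117.0, -45.0, 96.0], [-116.0, -45.0, 97.0], [-119.0, -45.0, 97.0], [-116.0, -45.0, 97.0], [-127.0, -44.0, 97.0]]
lo25 bbox [[-128.0, -51.0, 81.0], [-79.0, -43.0, 101.0]]
```

View pics/wrist4.png

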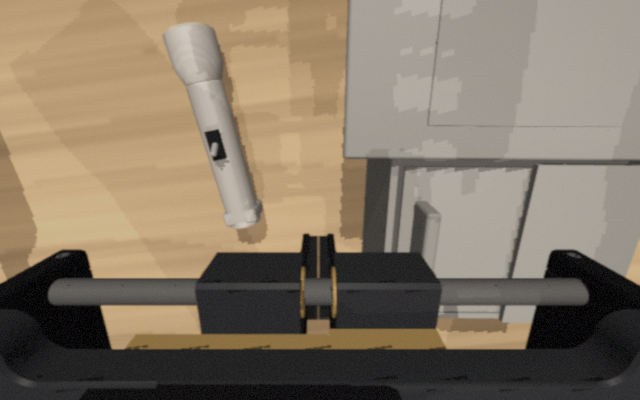

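Emit:
{"method": "send_rows", "body": {
  "steps": [
    [0,0,0,0,0.012,0,1],
    [0,0,0,0,0.012,0,1],
    [0,0,0,0,0.008,0,1],
    [0,0,0,0,0.008,0,1],
    [0,0,0,0,0.008,0,1],
    [0,0,0,0,0.008,0,1],
    [0,0,0,0,0.008,0,1],
    [0,0,0,0,0.008,0,1],
    [0,0,0,0,0.008,0,1],
    [0,0,0,0,0.0,0,1]
  ]
}}

```text
time: 7.75
ee_pos: [0.5357, -0.0053, 0.0915]
eef_rot: [0.998, -0.063, -0.002, -0.003]
ft_force: [0.4, -0.6, 0.2]
width: 0.0006
```

Run:
```python
from h import *
s,Q=st();print(s['width'])
snap('wrist','wrist5')
```

```text
t 7.75 tcp caddy mm [-31.5 -52.7  91.5] tool axes in caddy
 [[-0.011  1.    -0.006]
 [ 1.     0.011 -0.005]
 [-0.005 -0.006 -1.   ]] F [0.52 0.49 0.21] q [ 0.52  0.33 -0.68  1.81  0.22  1.08 -1.94]
finger+y outer tip [-16.3 -52.7  74.4] finger-y [-46.9 -53.   74.6]
0.0006256016784522234
```

View pics/wrist5.png

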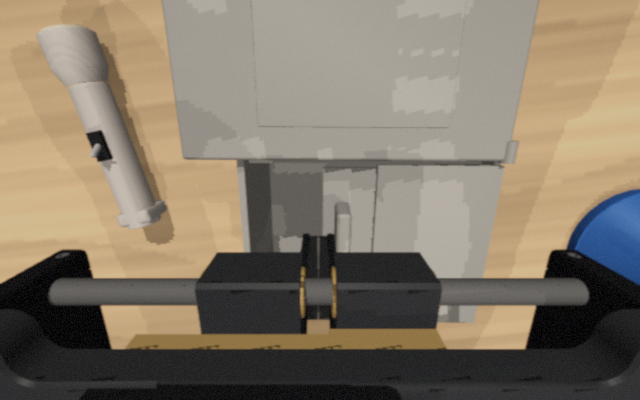

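The rib at (343,225) is now moving ahead of the fingers and the compartment is showing. I'll measure its position.

Run:
```python
from h import *
w=cloud('wrist5')
f=lambda u,v:print(u,v,np.round(B@(w[v,u]-C)*1e3,1))
for p in [(343,210),(343,230),(338,215),(338,230),(348,220),(186,153),(300,153),(500,153)]: f(*p)
```

```text
343 210 [-18.9 -23.5 104.6]
343 230 [-19.1 -32.1 111.9]
338 215 [-21.9 -24.  110.8]
338 230 [-21.7 -32.2 111.6]
348 220 [-16.7 -26.5 111.6]
186 153 [-104.3    5.2   96.2]
300 153 [-42.5   6.   96.8]
500 153 [65.   7.2 96.5]
```

Emit:
{"method": "send_rows", "body": {
  "steps": [
    [0,0,0,0,0.004,0,1],
    [0,0,0,0,0.004,0,1],
    [0,0,0,0,0.004,0,1],
    [0,0,0,0,0.003,0,1],
    [0,0,0,0,0.003,0,1],
    [0,0,0,0,0.001,0,1],
    [0,0,0,0,0,0,1],
    [0,0,0,0,0,0,1],
    [0,0,0,0,0,0,1],
    [0,0,0,0,0,0,1]
  ]
}}

```text
time: 8.8
ee_pos: [0.5334, -0.0219, 0.0916]
eef_rot: [0.998, -0.061, -0.002, -0.005]
ft_force: [-0.1, 2.1, 0.1]
width: 0.0004
```

Run:
```python
from h import *
s,Q=st();print(s['width'])
snap('wrist','wrist6')
w=(cloud('wrist6')-C)@B.T*1e3
m=(w[...,2]>103)&(w[...,2]<115)&(w[...,1]>-34)&(w[...,1]<-18);p=w[m];print(len(p),np.percentile(p[:,0],[2,50,98]) if len(p) else '')
w=(cloud('wrist5')-C)@B.T*1e3
m=(w[...,2]>103)&(w[...,2]<115)&(w[...,1]>-34)&(w[...,1]<-18);p=w[m];print(len(p),np.percentile(p[:,0],[2,50,98]))
```

```text
t 8.8 tcp caddy mm [-14.8 -52.7  91.6] tool axes in caddy
 [[-0.015  1.    -0.009]
 [ 1.     0.015 -0.004]
 [-0.004 -0.009 -1.   ]] F [-2.04 -0.42  0.11] q [ 0.55  0.32 -0.68  1.82  0.21  1.08 -1.9 ]
finger+y outer tip [  0.3 -52.6  74.5] finger-y [-30.2 -53.   74.7]
0.00044740556725358157
363 [-6.9206428  -3.18178583  0.78781166]
364 [-23.0220272  -19.31617076 -15.36948134]
```

View pics/wrist6.png

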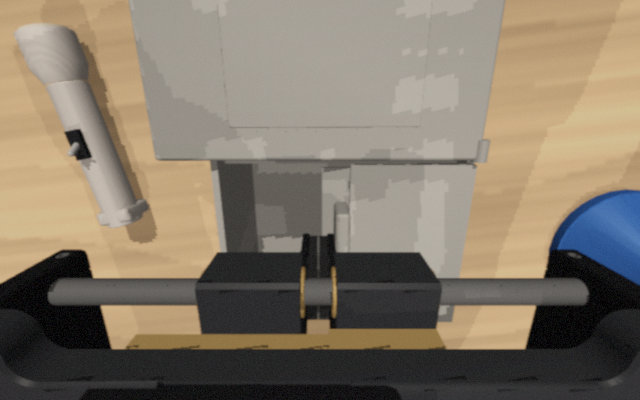

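Emit:
{"method": "send_rows", "body": {
  "steps": [
    [0,0,0,0,0.003,0,1],
    [0,0,0,0,0.003,0,1],
    [0,0,0,0,0,0,1],
    [0,0,0,0,0,0,1],
    [0,0,0,0,-0.01,0,1],
    [0,0,0,0,-0.02,0,1],
    [0,0,0,0,-0.02,-0.01,1],
    [0,0,0,0,-0.03,-0.03,1],
    [0,0,0,0,-0.03,-0.03,1],
    [0,0,0,0,-0.02,-0.02,1]
  ]
}}

```text
time: 9.85
ee_pos: [0.5475, 0.1016, 0.1819]
eef_rot: [0.998, -0.064, -0.005, -0.003]
ft_force: [1.1, 0.6, -0.3]
width: 0.0003
```

Run:
```python
from h import *
s,Q=st();print(s['width'])
snap('wrist','wrist7')
w=(cloud('wrist7')-C)@B.T*1e3
m=(w[...,2]>103)&(w[...,2]<115)&(w[...,1]>-80)&(w[...,1]<-18);p=w[m];print(len(p),np.percentile(p,[2,50,98],axis=0))
m=(w[...,2]>93)&(w[...,2]<99)&(w[...,1]>0);p=w[m];print(len(p),np.percentile(p,[1,50,99],axis=0))
```

```text
t 9.85 tcp caddy mm [-139.1  -55.6  181.9] tool axes in caddy
 [[-0.007  1.    -0.005]
 [ 1.     0.007 -0.01 ]
 [-0.01  -0.005 -1.   ]] F [-0.71  1.04 -0.25] q [ 0.37  0.3  -0.74  1.65  0.2   1.28 -2.11]
finger+y outer tip [-124.   -55.6  164.9] finger-y [-154.3  -55.9  165. ]
0.0003022518165167466
909 [[ -3.10846371 -78.64090635 103.51048126]
 [ -0.49466297 -50.20064283 110.82760375]
 [  5.47418745 -24.12690012 112.74464003]]
31415 [[-104.24358386    2.27125454   94.57937645]
 [ -17.58584069   55.73707264   96.77399968]
 [  70.42191118   99.77766357   98.79573876]]
```

View pics/wrist7.png

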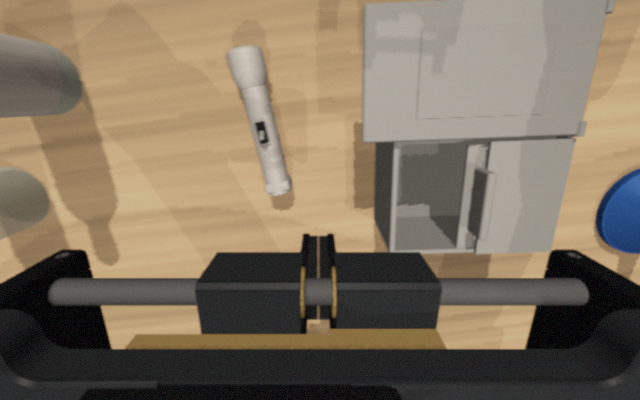

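The door is fully open: rib centre is near caddy x 0, about 59–60 mm of travel, and the caddy is unmoved. Now I'll tilt the tool to point outwards (caddy +y) for the lid.

Emit:
{"method": "send_rows", "body": {
  "steps": [
    [0,8,0,0,0,0,1],
    [0,8,0,0,0,0,1],
    [0,8,0,0,0,0,1],
    [0,8,0,0,0,0,1],
    [0,8,0,0,0,0,1],
    [0,2,0,0,0,0,1],
    [0,0,0,0,0,0,1],
    [0,0,0,0,0,0,1],
    [0,0,0,0,0,0,1],
    [0,0,0,0,0,0,1]
  ]
}}

```text
time: 10.9
ee_pos: [0.55, 0.1098, 0.1852]
eef_rot: [0.928, -0.057, 0.367, 0.016]
ft_force: [0.1, 0.5, -0.2]
width: 0.0006
```

Run:
```python
from h import *
s,Q=st()
snap('side','side8');snap('scene','scene8')
tips(['side8','scene8'])
c=cv2.imread('pics/scene8.png')[80:270,200:440];e=cv2.imread('pics/side8.png')[90:250,220:420]
cv2.imwrite('pics/z8.png',np.hstack([cv2.resize(c,(400,316),interpolation=2),cv2.resize(e,(400,316))]))
```

```text
t 10.9 tcp caddy mm [-147.6  -54.2  185.2] tool axes in caddy
 [[-0.005  1.    -0.02 ]
 [ 0.731  0.018  0.682]
 [ 0.683 -0.011 -0.731]] F [-0.52  0.02 -0.25] q [ 0.53 -0.24 -0.96  2.27  0.5   0.41 -2.57]
finger+y outer tip [-132.6  -42.3  172.6] finger-y [-163.2  -42.9  172.9]
side8 0 
 []
scene8 127 
 [[-154.0, -66.0, 186.0], [-153.0, -69.0, 187.0], [-155.0, -62.0, 189.0], [-154.0, -66.0, 189.0], [-153.0, -63.0, 190.0], [-155.0, -59.0, 190.0], [-153.0, -69.0, 191.0], [-155.0, -74.0, 193.0], [-156.0, -70.0, 193.0], [-155.0, -59.0, 194.0]]
lo25 bbox [[-156.0, -82.0, 188.0], [-140.0, -51.0, 210.0]]
```

View pics/z8.png

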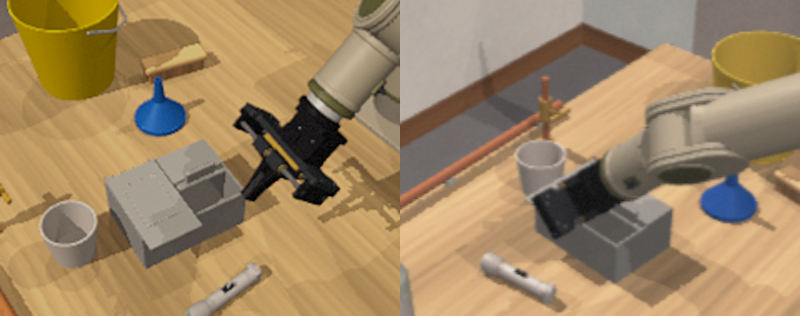

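Emit:
{"method": "send_rows", "body": {
  "steps": [
    [0,0,-6,0,0,0,1],
    [0,0,-6,0,0,0,1],
    [0,0,0,0,0,0,1],
    [0,0,0,0,0.008,0.013,1],
    [0,0,0,0,0.008,0.013,1],
    [0,0,0,0,0.008,0.013,1],
    [0,0,0,0,0.008,0.013,1],
    [0,0,0,0,0.005,0.01,1],
    [0,0,0,0,0,0,1],
    [0,0,0,0,0,0,1]
  ]
}}

```text
time: 12.0
ee_pos: [0.593, 0.0705, 0.1485]
eef_rot: [0.93, 0.034, 0.362, 0.05]
ft_force: [-0.6, 0.4, 0.2]
width: 0.0002
```

```bash
cat >> h.py <<'E'
def tp(s,Q):
    p=s['ee_pos'];c=lambda *a:np.round(B@(p+Q@np.array(a)-C)*1e3,1)
    print('tip',c(0,0,-.006),'tip upper corner(+x)',c(.0095,.011,-.006),'body +y lo',c(-.0375,.095,-.071),'body +y hi',c(.0375,.095,-.071))
def gotip(t,s,Q): print('shift tool for tip',np.round(Q.T@(C+B.T@(np.array(t)/1e3)-(s['ee_pos']+Q@[0,0,-.006])),4))
E
python3 - <<'E'
from h import *
s,Q=st();tp(s,Q);gotip([-98,-14,76],s,Q)
E
```

```text
t 12.0 tcp caddy mm [-114.4   -6.3  148.5] tool axes in caddy
 [[-0.197  0.98  -0.025]
 [ 0.715  0.161  0.68 ]
 [ 0.671  0.117 -0.732]] F [-0.35 -0.62  0.21] q [ 0.91 -0.04 -1.25  2.24  0.88  0.34 -2.6 ]
finger+y outer tip [-100.     7.7  137.8] finger-y [-129.6    2.9  134.3]
tip [-114.3  -10.3  152.9] tip upper corner(+x) [-105.4   -1.8  160.6] body +y lo [-12.2 -66.1 186.4] body +y hi [-27.  -12.5 236.8]
shift tool for tip [-0.0574  0.0064  0.0534]
```

Joint 7 is at its limit. The gripper is symmetric, so I'll turn it half round about its own axis to bring joint 7 back to mid-range.

Emit:
{"method": "send_rows", "body": {
  "steps": [
    [0,0,8.5,0,0,0,1],
    [0,0,8.5,0,0,0,1],
    [0,0,8.5,0,0,0,1],
    [0,0,8.5,0,0,0,1],
    [0,0,8.5,0,0,0,1],
    [0,0,8.5,0,0,0,1],
    [0,0,8.5,0,0,0,1],
    [0,0,8.5,0,0,0,1],
    [0,0,8.5,0,0,0,1],
    [0,0,8.5,0,0,0,1]
  ]
}}

```text
time: 13.0
ee_pos: [0.5901, 0.0777, 0.1601]
eef_rot: [0.721, -0.585, 0.307, -0.21]
ft_force: [-0.8, 0.0, 0.2]
width: 0.0005
```

Run:
```python
from h import *
s,Q=st();tp(s,Q)
```

```text
t 13.0 tcp caddy mm [-121.2  -10.1  160.1] tool axes in caddy
 [[ 0.946  0.322 -0.037]
 [ 0.257 -0.677  0.69 ]
 [ 0.197 -0.662 -0.723]] F [ 0.06 -0.77  0.17] q [ 1.31 -0.46 -1.46  2.24 -0.74  0.27 -2.6 ]
finger+y outer tip [-116.9   -8.7  137.7] finger-y [-126.7   11.9  157.9]
tip [-121.   -14.2  164.4] tip upper corner(+x) [-108.5  -19.2  159. ] body +y lo [-123.5 -133.   141.2] body +y hi [ -52.5 -113.7  156. ]
```

Emit:
{"method": "send_rows", "body": {
  "steps": [
    [0,0,-8.5,0,0,0,1],
    [0,0,-8.5,0,0,0,1],
    [0,0,-8.5,0,0,0,1],
    [0,0,-8.5,0,0,0,1],
    [0,0,-8.5,0,0,0,1],
    [0,0,-8.5,0,0,0,1],
    [0,0,-8.5,0,0,0,1],
    [0,0,-8.5,0,0,0,1],
    [0,0,-8.5,0,0,0,1],
    [0,0,-8.5,0,0,0,1]
  ]
}}

```text
time: 14.0
ee_pos: [0.5903, 0.0914, 0.169]
eef_rot: [0.923, 0.063, 0.376, 0.051]
ft_force: [-0.7, 0.0, 0.5]
width: 0.0002
```

Run:
```python
from h import *
s,Q=st();tp(s,Q)
```

```text
t 14.0 tcp caddy mm [-134.8  -11.8  169. ] tool axes in caddy
 [[-0.249  0.967 -0.048]
 [ 0.682  0.21   0.7  ]
 [ 0.688  0.141 -0.712]] F [ 0.05 -0.68  0.49] q [ 1.16 -0.31 -1.41  2.24 -0.04  0.22 -1.76]
finger+y outer tip [-121.     3.3  159. ] finger-y [-150.2   -3.1  154.8]
tip [-134.5  -16.   173.3] tip upper corner(+x) [-126.2   -7.2  181.4] body +y lo [-30.1 -67.1 207.2] body +y hi [-48.8 -16.  258.8]
```

That freed joint 7 (now -1.76) at the same orientation. Continuing down in front of the lid.

Run:
```python
from h import *
s,Q=st();gotip([-100,-16,100],s,Q);gotip([-100,-16,76],s,Q)
snap('scene','scene9')
```

```text
t 14.0 tcp caddy mm [-134.8  -11.8  169. ] tool axes in caddy
 [[-0.249  0.967 -0.048]
 [ 0.682  0.21   0.7  ]
 [ 0.688  0.141 -0.712]] F [ 0.05 -0.68  0.49] q [ 1.16 -0.31 -1.41  2.24 -0.04  0.22 -1.76]
finger+y outer tip [-121.     3.3  159. ] finger-y [-150.2   -3.1  154.8]
shift tool for tip [-0.059   0.023   0.0505]
shift tool for tip [-0.0755  0.0196  0.0676]
```

View pics/scene9.png

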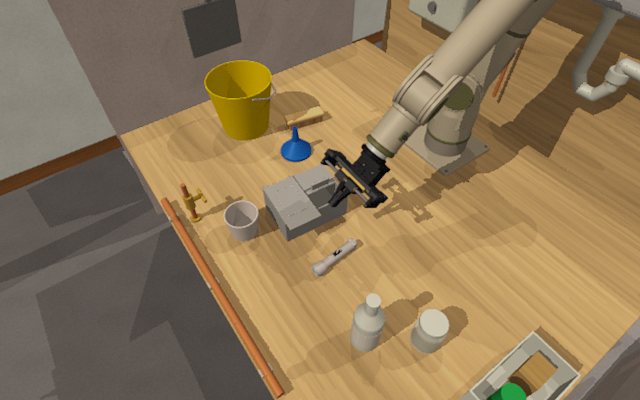

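The scene view shows the tilted gripper at (355,180), clear of the caddy, with everything else in place.

Emit:
{"method": "send_rows", "body": {
  "steps": [
    [0,0,0,-0.009,0.004,0.008,1],
    [0,0,0,-0.009,0.004,0.008,1],
    [0,0,0,-0.009,0.004,0.008,1],
    [0,0,0,-0.009,0.004,0.008,1],
    [0,0,0,-0.009,0.004,0.008,1],
    [0,0,0,-0.009,0.003,0.006,1],
    [0,0,0,-0.005,0,0.004,1],
    [0,0,0,0,0,0,1],
    [0,0,0,0,0,0,1],
    [0,0,0,0,0,0,1]
  ]
}}

```text
time: 15.05
ee_pos: [0.5724, 0.0628, 0.1226]
eef_rot: [0.923, 0.062, 0.377, 0.046]
ft_force: [-0.4, 0.4, -0.1]
width: 0.0004
```

Run:
```python
from h import *
s,Q=st();tp(s,Q);gotip([-99,-16,77],s,Q)
snap('scene','scene10');snap('side','side10');tips(['scene10','side10'])
c=cv2.imread('pics/scene10.png')[130:270,220:420];cv2.imwrite('pics/z10.png',cv2.resize(c,None,fx=3.6,fy=3.6,interpolation=2))
```

```text
t 15.05 tcp caddy mm [-104.   -25.6  122.6] tool axes in caddy
 [[-0.244  0.968 -0.057]
 [ 0.682  0.213  0.7  ]
 [ 0.69   0.132 -0.712]] F [-0.37 -0.5  -0.07] q [ 1.2  -0.15 -1.46  2.33  0.9   0.14 -2.6 ]
finger+y outer tip [-90.3 -10.5 112.5] finger-y [-119.7  -17.   108.5]
tip [-103.7  -29.8  126.9] tip upper corner(+x) [-95.4 -21.  134.9] body +y lo [  1.1 -80.6 159.9] body +y hi [-17.2 -29.5 211.6]
shift tool for tip [-0.0262  0.0009  0.0449]
scene10 93 
 [[-108.0, -36.0, 121.0], [-108.0, -40.0, 123.0], [-110.0, -32.0, 125.0], [-106.0, -47.0, 126.0], [-109.0, -42.0, 128.0], [-110.0, -35.0, 128.0], [-111.0, -28.0, 130.0], [-110.0, -38.0, 130.0], [-109.0, -35.0, 132.0], [-109.0, -42.0, 132.0]]
lo25 bbox [[-114.0, -59.0, 123.0], [-98.0, -23.0, 145.0]]
side10 3 
 [[-103.0, -27.0, 140.0], [-109.0, -39.0, 151.0], [-120.0, -47.0, 157.0]]
lo25 bbox [[-120.0, -47.0, 141.0], [-103.0, -28.0, 157.0]]
```

View pics/z10.png

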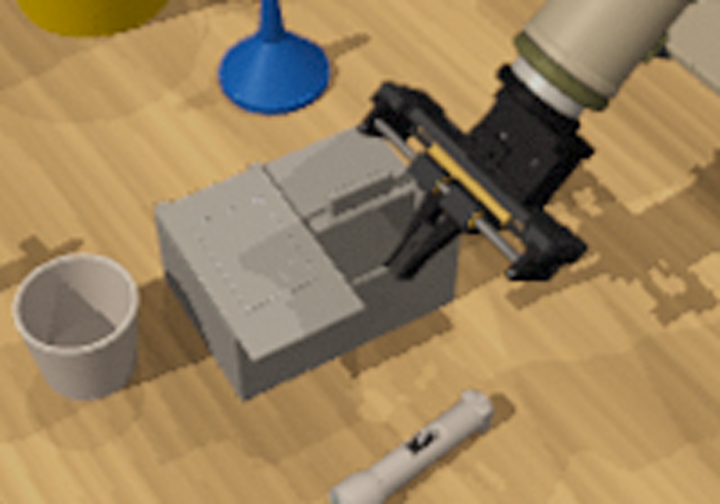

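The arm is crowding several joint limits at this steep tilt. I'll untilt to vertical, flip the gripper there (a better-conditioned pose), then use a shallower 30° tilt.

Emit:
{"method": "send_rows", "body": {
  "steps": [
    [2,-8,0.5,0,0,-0.006,1],
    [2,-8,0.5,0,0,-0.006,1],
    [2,-8,0.5,0,0,-0.006,1],
    [2,-8,0.5,0,0,0,1],
    [2,-8,0.5,0,0,0,1],
    [0,0,-8.5,0,0,0,1],
    [0,0,-8.5,0,0,0,1],
    [0,0,-8.5,0,0,0,1],
    [0,0,-8.5,0,0,0,1],
    [0,0,-8.5,0,0,0,1]
  ]
}}

```text
time: 16.15
ee_pos: [0.5743, 0.0522, 0.1394]
eef_rot: [0.907, 0.402, 0.116, 0.047]
ft_force: [-0.5, 0.3, 0.4]
width: 0.0004
```

Run:
```python
from h import *
s,Q=st();tp(s,Q)
```

```text
t 16.15 tcp caddy mm [-93.7 -22.3 139.4] tool axes in caddy
 [[-0.821  0.57  -0.042]
 [ 0.544  0.802  0.245]
 [ 0.173  0.178 -0.969]] F [-0.23 -0.55  0.38] q [ 0.86  0.3  -1.18  1.88  0.42  0.93 -1.22]
finger+y outer tip [-85.8  -5.9 125.6] finger-y [-103.1  -30.3  120.2]
tip [-93.5 -23.7 145.2] tip upper corner(+x) [-95.   -9.7 148.8] body +y lo [ -5.9  16.2 218.6] body +y hi [-67.4  57.  231.6]
```

Emit:
{"method": "send_rows", "body": {
  "steps": [
    [0,0,-8.5,0,0,0,1],
    [0,0,-8.5,0,0,0,1],
    [0,0,-8.5,0,0,0,1],
    [0,0,-8.5,0,0,0,1],
    [0,0,-8.5,0,0,0,1],
    [0,0,-8.5,0,0,0,1],
    [0,0,-8.5,0,0,0,1],
    [0,0,-8.5,0,0,0,1],
    [0,0,-8.5,0,0,0,1],
    [0,0,-8.5,0,0,0,1]
  ]
}}

```text
time: 17.15
ee_pos: [0.575, 0.0514, 0.1399]
eef_rot: [0.39, 0.912, 0.055, 0.111]
ft_force: [-0.9, -0.5, -0.5]
width: 0.0004
```

Run:
```python
from h import *
s,Q=st();tp(s,Q)
```

```text
t 17.15 tcp caddy mm [-93.  -21.5 139.9] tool axes in caddy
 [[-0.626 -0.778 -0.047]
 [-0.763  0.599  0.242]
 [-0.16   0.187 -0.969]] F [ 0.62 -0.86 -0.46] q [ 1.01  0.47 -1.42  1.87  0.64  1.02  0.13]
finger+y outer tip [-105.7   -8.2  126.2] finger-y [-82.  -26.5 120.5]
tip [-92.8 -22.9 145.7] tip upper corner(+x) [-107.3  -23.6  146.2] body +y lo [-140.2   46.9  232.5] body +y hi [-187.1  -10.3  220.5]
```

Emit:
{"method": "send_rows", "body": {
  "steps": [
    [-5,-6.2,0,0,0,0,1],
    [-5,-6.2,0,0,0,0,1],
    [0,0,0,0,0,0,1],
    [0,0,0,0,0,0,1],
    [0,0,0,0,0,0,1],
    [0,0,0,0,0,0,1],
    [0,0,0,0,0,0,1],
    [0,0,0,0,0,0,1],
    [0,0,0,0,0,0,1],
    [0,0,0,0,0,0,1]
  ]
}}

```text
time: 18.15
ee_pos: [0.5766, 0.0552, 0.1397]
eef_rot: [0.388, 0.892, 0.095, 0.213]
ft_force: [0.2, -0.2, 0.2]
width: 0.0004
```

```bash
cat >> h.py <<'E'
def sh(v,Q): print('caddy',v,'-> tool',np.round(Q.T@(B.T@(np.array(v)/1e3)),4))
E
python3 - <<'E'
from h import *
s,Q=st();tp(s,Q);gotip([-96,-16,110],s,Q);sh([0,0,-10],Q);sh([0,10,0],Q);sh([10,0,0],Q)
E
```

```text
t 18.15 tcp caddy mm [-97.1 -20.5 139.7] tool axes in caddy
 [[-0.644 -0.762 -0.066]
 [-0.702  0.554  0.449]
 [-0.306  0.335 -0.891]] F [0.14 0.22 0.19] q [ 1.17  0.17 -1.44  2.07  0.46  0.63  0.2 ]
finger+y outer tip [-109.8   -4.4  129.7] finger-y [-86.6 -21.3 119.5]
tip [-96.7 -23.2 145.1] tip upper corner(+x) [-111.2  -23.8  145.9] body +y lo [-140.7   26.5  246.3] body +y hi [-189.   -26.1  223.4]
shift tool for tip [ 0.0053 -0.0083  0.0344]
caddy [0, 0, -10] -> tool [ 0.0031 -0.0034  0.0089]
caddy [0, 10, 0] -> tool [-0.007   0.0055  0.0045]
caddy [10, 0, 0] -> tool [-0.0064 -0.0076 -0.0007]
```

Emit:
{"method": "send_rows", "body": {
  "steps": [
    [0,0,0,0.003,-0.003,0.009,1],
    [0,0,0,0.003,-0.003,0.009,1],
    [0,0,0,0.003,-0.003,0.009,1],
    [0,0,0,0.003,-0.003,0.009,1],
    [0,0,0,0.003,-0.003,0.009,1],
    [0,0,0,0,0,0,1],
    [0,0,0,0,0,0,1],
    [0,0,0,0,0,0,1],
    [0,0,0,0,0,0,1],
    [0,0,0,0,0,0,1]
  ]
}}

```text
time: 19.15
ee_pos: [0.5792, 0.0562, 0.0897]
eef_rot: [0.389, 0.891, 0.096, 0.213]
ft_force: [-0.5, -0.3, 0.1]
width: 0.0008
```

Run:
```python
from h import *
s,Q=st();tp(s,Q);gotip([-96,-15,70],s,Q)
snap('scene','scene12');tips(['scene12'])
c=cv2.imread('pics/scene12.png')[130:270,220:420];cv2.imwrite('pics/z12.png',cv2.resize(c,None,fx=3.6,fy=3.6,interpolation=2))
```

```text
t 19.15 tcp caddy mm [-98.4 -18.   89.7] tool axes in caddy
 [[-0.645 -0.762 -0.066]
 [-0.701  0.554  0.449]
 [-0.306  0.336 -0.891]] F [ 0.35 -0.43  0.1 ] q [ 0.93  0.26 -1.23  2.11  0.68  0.57  0.  ]
finger+y outer tip [-111.2   -1.9   79.7] finger-y [-87.8 -18.9  69.4]
tip [-98.  -20.7  95. ] tip upper corner(+x) [-112.5  -21.3   95.8] body +y lo [-141.9   29.   196.3] body +y hi [-190.2  -23.6  173.4]
shift tool for tip [ 0.0024 -0.0068  0.0248]
scene12 47 
 [[-103.0, -17.0, 99.0], [-104.0, -19.0, 99.0], [-96.0, -11.0, 100.0], [-111.0, -22.0, 100.0], [-102.0, -14.0, 100.0], [-110.0, -20.0, 101.0], [-101.0, -18.0, 101.0], [-109.0, -23.0, 102.0], [-107.0, -24.0, 103.0], [-108.0, -27.0, 104.0]]
lo25 bbox [[-110.0, -28.0, 99.0], [-95.0, -11.0, 118.0]]
```

View pics/z12.png

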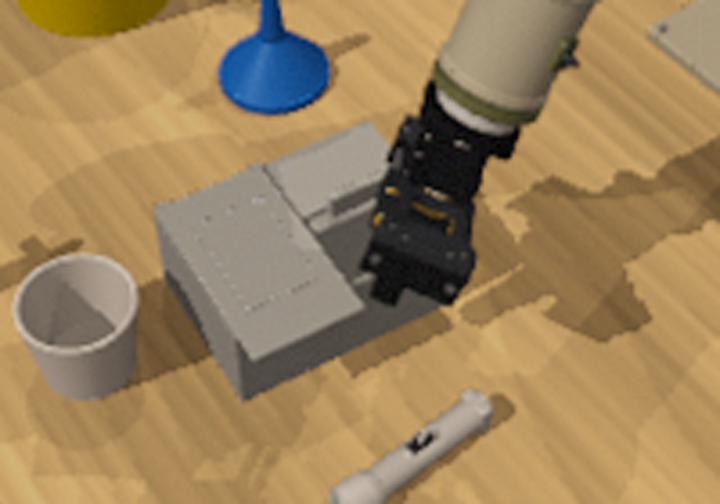

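The gripper bar's near end would dip onto the caddy's near rim at this roll, so I'll roll further to level it before going lower.

Emit:
{"method": "send_rows", "body": {
  "steps": [
    [0,0,-8.5,0,0,0,1],
    [0,0,-8.5,0,0,0,1],
    [0,0,-8.5,0,0,0,1],
    [0,0,-8.5,0,0,0,1],
    [0,0,-8.5,0,0,0,1],
    [0,0,0,0,0,0,1],
    [0,0,0,0,0,0,1],
    [0,0,0,0,0,0,1],
    [0,0,0,0,0,0,1],
    [0,0,0,0,0,0,1]
  ]
}}

```text
time: 20.2
ee_pos: [0.5802, 0.0549, 0.0915]
eef_rot: [0.038, 0.971, 0.01, 0.235]
ft_force: [0.4, 0.5, -0.1]
width: 0.0006
```

```bash
cat >> h.py <<'E'
def body(s,Q):
    p=s['ee_pos'];P=np.array([B@(p+Q@np.array([a,b,-.071])-C)*1e3 for a in(-.0375,.0375) for b in(-.095,.095)]);print('body corners',np.round(P).tolist())
E
python3 - <<'E'
from h import *
s,Q=st();tp(s,Q);body(s,Q);gotip([-97,-14,72],s,Q);sh([0,0,-10],Q);sh([0,10,0],Q);sh([10,0,0],Q)
E
```

```text
t 20.2 tcp caddy mm [-97.2 -16.9  91.5] tool axes in caddy
 [[ 0.041 -0.997 -0.064]
 [-0.889 -0.066  0.452]
 [-0.455  0.038 -0.89 ]] F [-0.56  0.28 -0.13] q [ 1.03  0.34 -1.37  2.11  0.82  0.63  0.65]
finger+y outer tip [-113.6  -10.2   77. ] finger-y [-83.1  -8.2  75.8]
tip [-96.8 -19.6  96.9] tip upper corner(+x) [-107.4  -28.7   93. ] body +y lo [-188.9  -21.9  175.4] body +y hi [-185.9  -88.6  141.3]
body corners [[1.0, -9.0, 168.0], [-189.0, -22.0, 175.0], [4.0, -76.0, 134.0], [-186.0, -89.0, 141.0]]
shift tool for tip [ 0.0064 -0.0012  0.0247]
caddy [0, 0, -10] -> tool [ 0.0046 -0.0004  0.0089]
caddy [0, 10, 0] -> tool [-0.0089 -0.0007  0.0045]
caddy [10, 0, 0] -> tool [ 0.0004 -0.01   -0.0006]
```

Emit:
{"method": "send_rows", "body": {
  "steps": [
    [0,0,-6,0,0,0,1],
    [0,0,0,0.002,0.001,0.007,1],
    [0,0,0,0.002,0.001,0.007,1],
    [0,0,0,0.002,0.001,0.007,1],
    [0,0,0,0,0,0.002,1],
    [0,0,0,0,0,0,1],
    [0,0,0,0,0,0,1],
    [0,0,0,0,0,0,1],
    [0,0,0,0,0,0,1],
    [0,0,0,0,0,0,1]
  ]
}}

```text
time: 21.2
ee_pos: [0.5862, 0.0578, 0.0691]
eef_rot: [-0.012, 0.972, -0.002, 0.236]
ft_force: [-0.1, 0.7, 0.0]
width: 0.0008
```

Run:
```python
from h import *
s,Q=st();tp(s,Q);body(s,Q);gotip([-100,4,73],s,Q);sh([0,0,10],Q);sh([0,10,0],Q);sh([10,0,0],Q)
snap('scene','scene14');tips(['scene14'])
c=cv2.imread('pics/scene14.png')[130:270,220:420];cv2.imwrite('pics/z14.png',cv2.resize(c,None,fx=3.6,fy=3.6,interpolation=2))
```

```text
t 21.2 tcp caddy mm [-100.9  -11.3   69.1] tool axes in caddy
 [[ 0.144 -0.988 -0.063]
 [-0.877 -0.157  0.454]
 [-0.458 -0.01  -0.889]] F [-0.66 -0.22  0.04] q [ 0.93  0.39 -1.28  2.11  0.92  0.61  0.66]
finger+y outer tip [-117.2   -6.    53.8] finger-y [-86.8  -1.2  54.1]
tip [-100.5  -14.    74.4] tip upper corner(+x) [-110.   -24.1   69.9] body +y lo [-195.6  -25.6  148.4] body +y hi [-184.8  -91.3  114. ]
body corners [[-8.0, 4.0, 150.0], [-196.0, -26.0, 148.0], [3.0, -62.0, 116.0], [-185.0, -91.0, 114.0]]
shift tool for tip [-0.0151 -0.0033  0.0094]
caddy [0, 0, 10] -> tool [-0.0046 -0.0001 -0.0089]
caddy [0, 10, 0] -> tool [-0.0088 -0.0016  0.0045]
caddy [10, 0, 0] -> tool [ 0.0014 -0.0099 -0.0006]
scene14 93 
 [[-73.0, -14.0, 46.0], [-107.0, -19.0, 74.0], [-104.0, -26.0, 76.0], [-107.0, -22.0, 76.0], [-104.0, -24.0, 76.0], [-107.0, -15.0, 77.0], [-108.0, -11.0, 80.0], [-101.0, -5.0, 80.0], [-108.0, -18.0, 81.0], [-99.0, -6.0, 81.0]]
lo25 bbox [[-73.0, -14.0, 46.0], [-73.0, -14.0, 46.0]]
```

View pics/z14.png

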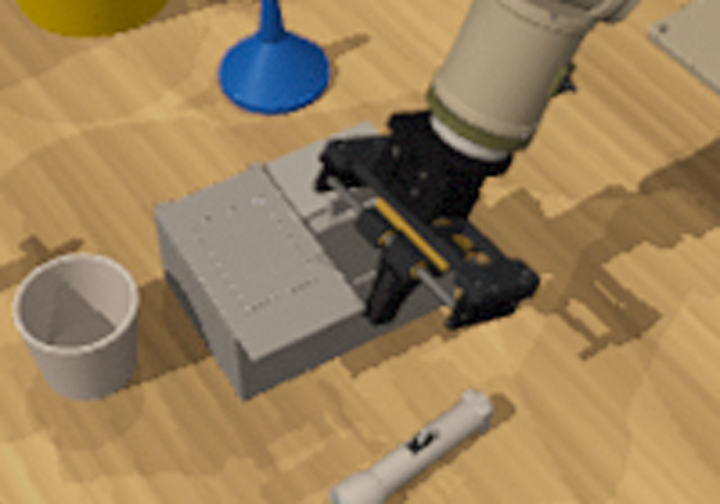

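Tip cloud and model agree: centre (-101,-14,74), about 13 mm below the lid's underside. Now under the lid's near edge, then lift a little.

Emit:
{"method": "send_rows", "body": {
  "steps": [
    [0,0,0,-0.004,-0.001,0.002,1],
    [0,0,0,-0.004,-0.001,0.002,1],
    [0,0,0,-0.004,0,0.002,1],
    [0,0,0,0,0,0,1],
    [0,0,0,0,0,0,1],
    [0,0,0,-0.003,0,-0.006,1],
    [0,0,0,-0.003,0,-0.006,1],
    [0,0,0,-0.003,0,-0.006,1],
    [0,0,0,0,0,0,1],
    [0,0,0,0,0,0,1]
  ]
}}

```text
time: 22.25
ee_pos: [0.5997, 0.0558, 0.0908]
eef_rot: [-0.011, 0.972, -0.003, 0.235]
ft_force: [-2.3, 0.6, -1.3]
width: 0.0003
```

Run:
```python
from h import *
s,Q=st();tp(s,Q);body(s,Q);sh([0,0,10],Q);sh([0,10,0],Q);sh([10,0,0],Q)
snap('scene','scene15')
c=cv2.imread('pics/scene15.png')[130:270,220:420];cv2.imwrite('pics/z15.png',cv2.resize(c,None,fx=3.6,fy=3.6,interpolation=2))
w=(cloud('scene15')-C)@B.T*1e3
m=(w[...,1]>15)&(w[...,1]<95)&(w[...,0]>-120)&(w[...,0]<74)&(w[...,2]>85);p=w[m]
A=np.c_[p[:,0],np.ones(len(p))];k=np.linalg.lstsq(A,p[:,2],rcond=None)[0];print('lid angle',-np.arctan(k[0]),len(p))
```

```text
t 22.25 tcp caddy mm [-100.8    2.4   90.8] tool axes in caddy
 [[ 0.144 -0.988 -0.062]
 [-0.878 -0.156  0.453]
 [-0.457 -0.011 -0.89 ]] F [-0.24 -2.37 -1.27] q [ 0.96  0.39 -1.32  2.06  0.87  0.66  0.72]
finger+y outer tip [-116.8    7.7   75.5] finger-y [-86.9  12.5  75.8]
tip [-100.4   -0.3   96.1] tip upper corner(+x) [-109.9  -10.4   91.7] body +y lo [-195.6  -11.7  170.1] body +y hi [-184.8  -77.5  135.8]
body corners [[-8.0, 18.0, 172.0], [-196.0, -12.0, 170.0], [3.0, -48.0, 138.0], [-185.0, -78.0, 136.0]]
caddy [0, 0, 10] -> tool [-0.0046 -0.0001 -0.0089]
caddy [0, 10, 0] -> tool [-0.0088 -0.0016  0.0045]
caddy [10, 0, 0] -> tool [ 0.0014 -0.0099 -0.0006]
lid angle 0.11758924289573189 1172
```

View pics/z15.png

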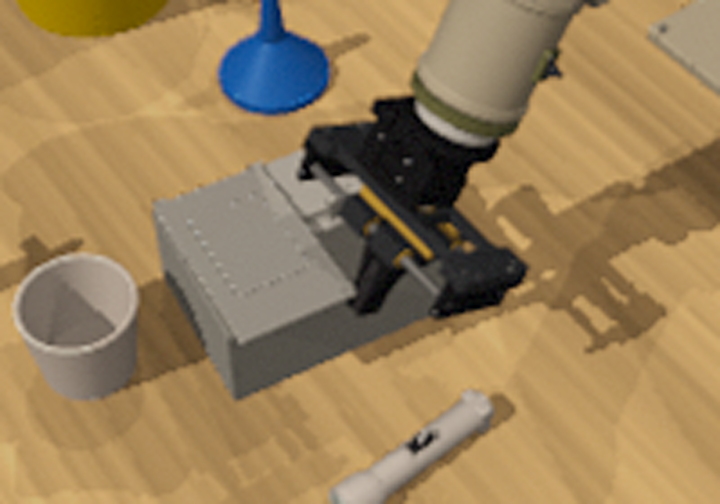

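The lid is lifting (0.12 rad from the plane fit, forces 1–2.5 N). Continuing on the arc.

Emit:
{"method": "send_rows", "body": {
  "steps": [
    [0,0,0,-0.0035,-0.0015,-0.007,1],
    [0,0,0,-0.0035,-0.0015,-0.007,1],
    [0,0,0,-0.0035,-0.0015,-0.007,1],
    [0,0,0,-0.0035,-0.0025,-0.007,1],
    [0,0,0,-0.003,-0.003,-0.006,1],
    [0,0,0,-0.002,-0.004,-0.006,1],
    [0,0,0,-0.002,-0.004,-0.006,1],
    [0,0,0,-0.002,-0.004,-0.006,1],
    [0,0,0,0,0,0,1],
    [0,0,0,0,0,0,1]
  ]
}}

```text
time: 23.3
ee_pos: [0.597, 0.0346, 0.1539]
eef_rot: [-0.013, 0.972, -0.003, 0.235]
ft_force: [-2.1, 1.2, -0.7]
width: 0.0003
```

```bash
cat >> h.py <<'E'
def lid(t):
    snap('scene',t)
    w=(cloud(t)-C)@B.T*1e3;im=np.load(f'pics/{t}.npz')['im']
    m=(w[...,1]>25)&(w[...,1]<100)&(w[...,0]>-120)&(w[...,0]<70)&(w[...,2]>100)&(im.max(2)>75);p=w[m]
    k=np.degrees(np.arctan2(p[:,2]-96,75-p[:,0]));r=np.hypot(p[:,2]-96,75-p[:,0]);print('lid deg',np.percentile(k,[5,50,95]),'r',np.percentile(r,[50,98]),len(p))
    c=cv2.imread(f'pics/{t}.png')[90:290,180:420];cv2.imwrite(f'pics/{t}z.png',cv2.resize(c,None,fx=3,fy=3,interpolation=2))
E
python3 - <<'E'
from h import *
s,Q=st();tp(s,Q);body(s,Q);sh([0,0,10],Q);sh([0,10,0],Q);sh([10,0,0],Q);lid('scene16')
E
```

```text
t 23.3 tcp caddy mm [-79.4   2.5 153.9] tool axes in caddy
 [[ 0.146 -0.987 -0.063]
 [-0.877 -0.159  0.453]
 [-0.457 -0.011 -0.889]] F [-0.9  -2.29 -0.74] q [ 1.18  0.24 -1.45  2.01  0.54  0.68  1.04]
finger+y outer tip [-95.4   7.8 138.6] finger-y [-65.5  12.7 138.9]
tip [-79.   -0.2 159.2] tip upper corner(+x) [-88.5 -10.3 154.7] body +y lo [-174.2  -11.9  233.1] body +y hi [-163.2  -77.6  198.8]
body corners [[13.0, 18.0, 235.0], [-174.0, -12.0, 233.0], [24.0, -47.0, 201.0], [-163.0, -78.0, 199.0]]
caddy [0, 0, 10] -> tool [-0.0046 -0.0001 -0.0089]
caddy [0, 10, 0] -> tool [-0.0088 -0.0016  0.0045]
caddy [10, 0, 0] -> tool [ 0.0015 -0.0099 -0.0006]
lid deg [30.4825927  32.32943755 41.55641689] r [108.76147865 176.6985284 ] 598
```

View pics/scene16z.png

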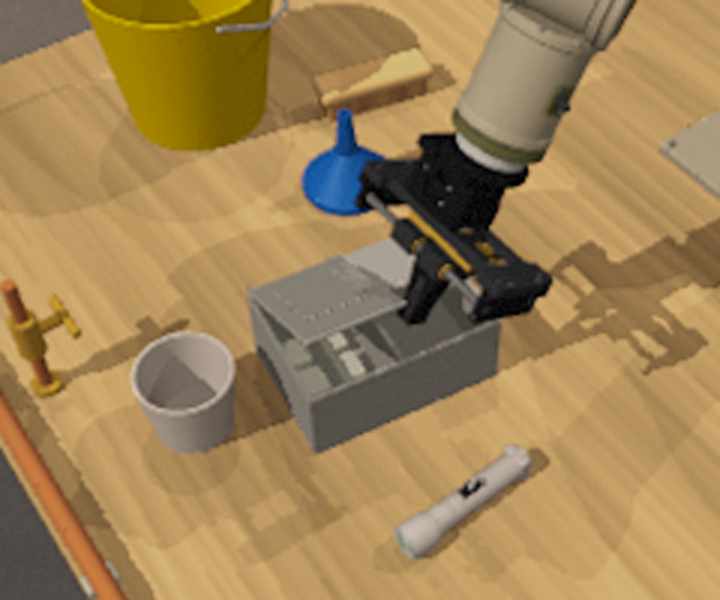

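Lid at about 32°, with the finger near its near-front corner. Next arc segment, letting the roll relax a little because joint 3 is near its limit.

Emit:
{"method": "send_rows", "body": {
  "steps": [
    [0,0,1,-0.002,-0.007,-0.0065,1],
    [0,0,1,-0.002,-0.007,-0.0065,1],
    [0,0,1,-0.002,-0.007,-0.0065,1],
    [0,0,1,-0.002,-0.007,-0.0065,1],
    [0,0,1,-0.001,-0.007,-0.0045,1],
    [0,0,1,-0.001,-0.007,-0.0045,1],
    [0,0,1,-0.001,-0.007,-0.0045,1],
    [0,0,1,-0.001,-0.007,-0.0045,1],
    [0,0,0,0,0,0,1],
    [0,0,0,0,0,0,1]
  ]
}}

```text
time: 24.35
ee_pos: [0.5857, -0.0184, 0.1977]
eef_rot: [0.053, 0.971, 0.017, 0.234]
ft_force: [-0.1, 0.6, -0.5]
width: 0.0006
```

Run:
```python
from h import *
s,Q=st();tp(s,Q);body(s,Q);sh([0,0,10],Q);sh([0,10,0],Q);sh([10,0,0],Q);lid('scene17')
```

```text
t 24.35 tcp caddy mm [-25.3  -1.4 197.7] tool axes in caddy
 [[ 0.009 -0.998 -0.07 ]
 [-0.891 -0.04   0.451]
 [-0.453  0.058 -0.89 ]] F [-0.56 -0.22 -0.49] q [ 1.42 -0.07 -1.39  1.99 -0.13  0.7   1.55]
finger+y outer tip [-41.8   5.6 183.5] finger-y [-11.2   6.9 181.7]
tip [-24.9  -4.1 203. ] tip upper corner(+x) [-35.8 -13.  199.4] body +y lo [-115.4   -3.8  283.4] body +y hi [-114.8  -70.7  249.4]
body corners [[74.0, 4.0, 272.0], [-115.0, -4.0, 283.0], [75.0, -63.0, 238.0], [-115.0, -71.0, 249.0]]
caddy [0, 0, 10] -> tool [-0.0045  0.0006 -0.0089]
caddy [0, 10, 0] -> tool [-0.0089 -0.0004  0.0045]
caddy [10, 0, 0] -> tool [ 0.0001 -0.01   -0.0007]
lid deg [51.47501825 52.57825857 53.52752108] r [175.54872211 180.12081826] 75
```

View pics/scene17z.png

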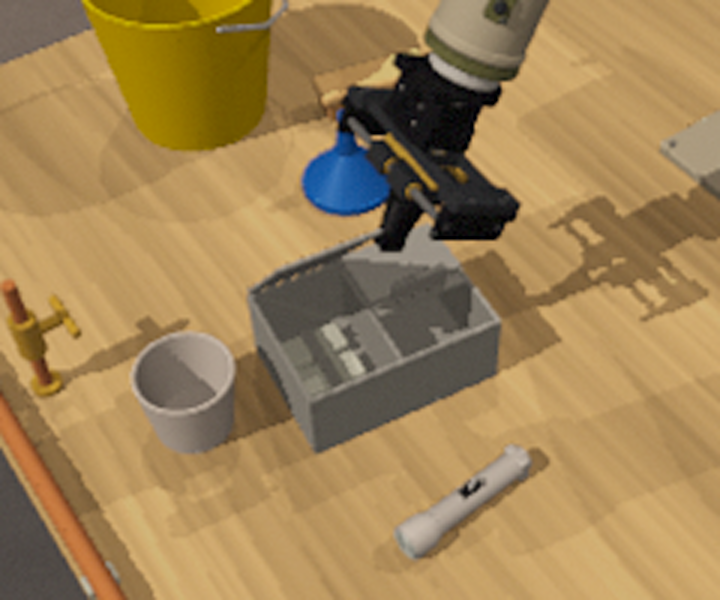

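Lid at about 52°. The finger has drifted back in y, so engagement is thin. Moving in by about 8 mm while continuing.

Emit:
{"method": "send_rows", "body": {
  "steps": [
    [0,0,0,-0.004,-0.003,-0.0015,1],
    [0,0,0,-0.004,-0.003,-0.0015,1],
    [0,0,0,-0.004,-0.004,-0.0015,1],
    [0,0,0,-0.001,-0.007,-0.0015,1],
    [0,0,0,-0.001,-0.007,-0.0015,1],
    [0,0,0,-0.001,-0.007,-0.0015,1],
    [0,0,0,-0.001,-0.007,-0.0015,1],
    [0,0,0,-0.001,-0.007,-0.001,1],
    [0,0,0,0,0,0,1],
    [0,0,0,0,0,0,1]
  ]
}}

```text
time: 25.4
ee_pos: [0.5923, -0.0641, 0.2139]
eef_rot: [0.051, 0.971, 0.022, 0.232]
ft_force: [-4.8, 0.7, 1.1]
width: 0.0005
```

Run:
```python
from h import *
s,Q=st();tp(s,Q);body(s,Q);sh([0,0,10],Q);sh([0,10,0],Q);sh([10,0,0],Q);lid('scene18')
```

```text
t 25.4 tcp caddy mm [ 19.1  11.3 213.9] tool axes in caddy
 [[ 0.012 -0.997 -0.08 ]
 [-0.893 -0.047  0.447]
 [-0.449  0.066 -0.891]] F [-0.04 -4.86  1.09] q [ 1.46 -0.01 -1.36  1.94 -0.11  0.74  1.63]
finger+y outer tip [  2.5  18.2 199.7] finger-y [ 32.9  19.6 197.7]
tip [ 19.6   8.6 219.2] tip upper corner(+x) [  8.7  -0.4 215.7] body +y lo [-70.4   8.6 300.2] body +y hi [-69.5 -58.4 266.5]
body corners [[119.0, 18.0, 288.0], [-70.0, 9.0, 300.0], [120.0, -49.0, 254.0], [-69.0, -58.0, 267.0]]
caddy [0, 0, 10] -> tool [-0.0045  0.0007 -0.0089]
caddy [0, 10, 0] -> tool [-0.0089 -0.0005  0.0045]
caddy [10, 0, 0] -> tool [ 0.0001 -0.01   -0.0008]
lid deg [74.34184277 75.16377872 76.21216946] r [175.46028585 180.58828578] 92
```

View pics/scene18z.png

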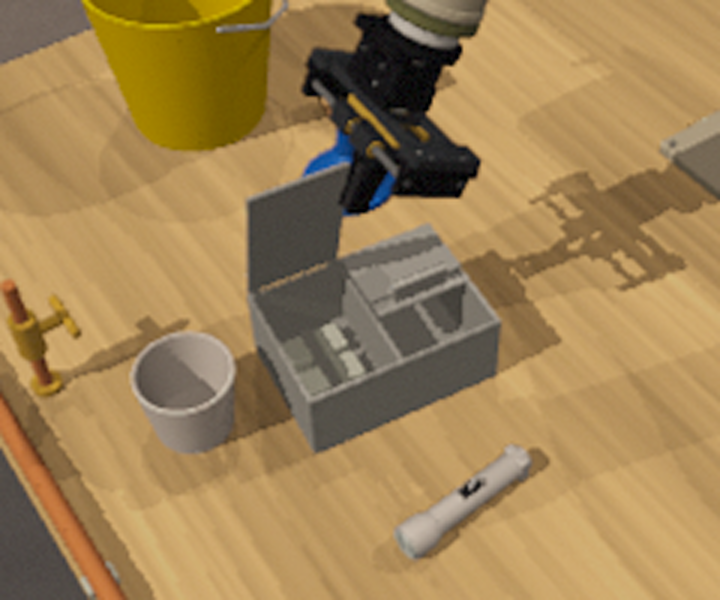

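Emit:
{"method": "send_rows", "body": {
  "steps": [
    [0,0,0,0.0025,-0.003,-0.001,1],
    [0,0,0,0,-0.007,-0.001,1],
    [0,0,0,0,-0.007,-0.001,1],
    [0,0,0,0,-0.007,-0.001,1],
    [0,0,0,0,-0.007,-0.001,1],
    [0,0,0,0,-0.007,-0.001,1],
    [0,0,0,0,-0.007,-0.001,1],
    [0,0,0,0,-0.007,-0.001,1],
    [0,0,0,0,-0.003,0,1],
    [0,0,0,0,0,0,1]
  ]
}}

```text
time: 26.45
ee_pos: [0.5823, -0.1242, 0.2176]
eef_rot: [0.051, 0.971, 0.021, 0.234]
ft_force: [-0.1, -0.4, -0.0]
width: 0.0005
```

Run:
```python
from h import *
s,Q=st();tp(s,Q);body(s,Q);sh([0,0,10],Q);sh([0,10,0],Q);sh([10,0,0],Q);lid('scene19')
```

```text
t 26.45 tcp caddy mm [ 79.9   9.6 217.6] tool axes in caddy
 [[ 0.011 -0.997 -0.079]
 [-0.892 -0.046  0.45 ]
 [-0.453  0.066 -0.889]] F [ 0.4  -0.07 -0.04] q [ 1.51  0.   -1.28  1.93 -0.18  0.76  1.8 ]
finger+y outer tip [ 63.4  16.5 203.5] finger-y [ 93.8  17.9 201.5]
tip [ 80.4   6.9 222.9] tip upper corner(+x) [ 69.6  -2.1 219.4] body +y lo [ -9.6   6.7 303.9] body +y hi [ -8.7 -60.2 270. ]
body corners [[180.0, 15.0, 291.0], [-10.0, 7.0, 304.0], [181.0, -51.0, 258.0], [-9.0, -60.0, 270.0]]
caddy [0, 0, 10] -> tool [-0.0045  0.0007 -0.0089]
caddy [0, 10, 0] -> tool [-0.0089 -0.0005  0.0045]
caddy [10, 0, 0] -> tool [ 0.0001 -0.01   -0.0008]Traceback (most recent call last):
  File "<stdin>", line 2, in <module>
  File "h.py", line 40, in lid
    k=np.degrees(np.arctan2(p[:,2]-96,75-p[:,0]));r=np.hypot(p[:,2]-96,75-p[:,0]);print('lid deg',np.percentile(k,[5,50,95]),'r',np.percentile(r,[50,98]),len(p))
                                                                                                  ~~~~~~~~~~~~~^^^^^^^^^^^^^
    return _quantile_unchecked(
        a, q, axis, out, overwrite_input, method, keepdims, weights)
    return _ureduce(a,
                    func=_quantile_ureduce_func,
    ...<5 lines>...
                    overwrite_input=overwrite_input,
                    method=method)
    r = func(a, **kwargs)
    result = _quantile(arr,
                       quantiles=q,
    ...<2 lines>...
                       out=out,
                       weights=wgt)
    slices_having_nans = np.isnan(arr[-1, ...])
                                  ~~~^^^^^^^^^
IndexError: index -1 is out of bounds for axis 0 with size 0
```

Run:
```python
from h import *
c=cv2.imread('pics/scene19.png')[90:290,180:420];cv2.imwrite('pics/scene19z.png',cv2.resize(c,None,fx=3,fy=3,interpolation=2))
w=(cloud('scene19')-C)@B.T*1e3;im=np.load('pics/scene19.npz')['im']
m=(w[...,1]>35)&(w[...,1]<100)&(w[...,0]>60)&(w[...,0]<220)&(w[...,2]>130)&(im.max(2)>70);p=w[m]
print(len(p),np.percentile(np.degrees(np.arctan2(p[:,2]-94.5,75-p[:,0])),[5,50,95]))
```

```text
983 [105.08197556 107.67155675 109.41175197]
```

View pics/scene19z.png

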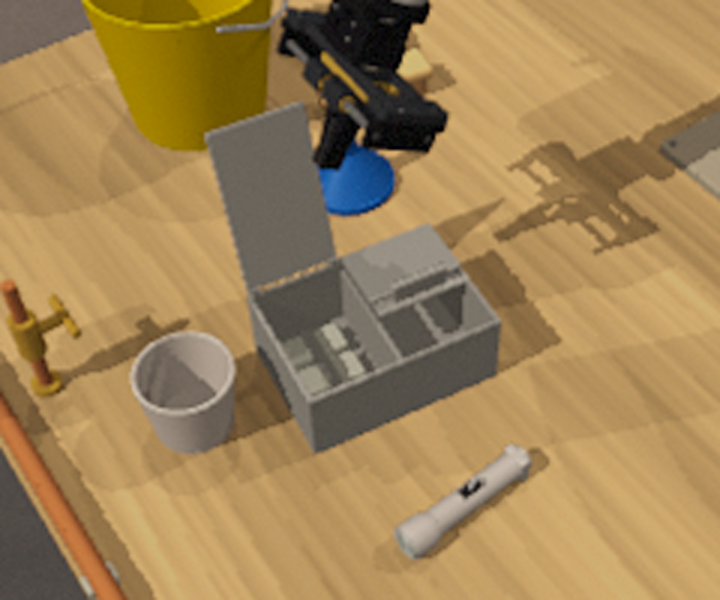

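The lid is past upright and leaning back. Backing the tool away up and toward the robot.

Emit:
{"method": "send_rows", "body": {
  "steps": [
    [0,0,0,0,0.004,-0.01,1],
    [0,0,0,0.004,0.003,-0.013,1],
    [0,0,0,0.004,0.001,-0.013,1],
    [0,0,0,0.004,0.001,-0.013,1],
    [0,0,0,0.004,0.001,-0.013,1],
    [0,0,0,0.004,0.001,-0.013,1],
    [0,0,0,0.004,0.001,-0.01,1],
    [0,0,0,0,0,0,1],
    [0,0,0,0,0,0,1],
    [0,0,0,0,0,0,1]
  ]
}}

```text
time: 27.5
ee_pos: [0.5224, -0.1051, 0.285]
eef_rot: [0.047, 0.971, 0.022, 0.235]
ft_force: [0.8, -0.2, -0.5]
width: 0.0005
```

Run:
```python
from h import *
s,Q=st();tp(s,Q)
for t in('scene','side'): snap(t,t+'20')
for t in('scene20','side20'):
    w=(cloud(t)-C)@B.T*1e3;im=np.load(f'pics/{t}.npz')['im']
    m=(w[...,1]>15)&(w[...,1]<100)&(w[...,0]>76)&(w[...,0]<220)&(w[...,2]>130)&(im.max(2)>70);p=w[m]
    if len(p): print(t,len(p),np.percentile(np.degrees(np.arctan2(p[:,2]-94.5,75-p[:,0])),[5,50,95]))
    m=(w[...,2]>103)&(w[...,2]<115)&(w[...,1]>-85)&(w[...,1]<-15)&(w[...,0]>-80)&(w[...,0]<30);p=w[m];print('rib',len(p),np.percentile(p,[5,50,95],axis=0))
    m=(w[...,2]>84)&(w[...,2]<98)&(w[...,0]>-90)&(w[...,0]<85)&(np.abs(w[...,1])<125)
    r=cv2.minAreaRect(w[m][:,:2].astype('float32'));print('caddy rect',r)
    # bystander displacement: depth change vs start
    d0=cloud(t[:-2]+'0');d1=cloud(t)
    for nm,(x,y,r_) in dict(torch=(.617,.151,.1),pot=(.777,-.09,.08),funnel=(.459,-.287,.08)).items():
        o=[]
        for d in(d0,d1):
            k=(np.hypot(d[...,0]-x,d[...,1]-y)<r_)&(d[...,2]>.015)&(d[...,2]<.12)
            kk=d[k]; kk=kk[np.abs((kk-C)@CY)*0+np.abs((kk-C)@CX)>.085] if nm!='pot' else kk[(kk-C)@CY>.125]
            o.append(np.round(kk.mean(0)*1e3))
        print(nm,o[0],o[1])
c=cv2.imread('pics/scene20.png')[90:290,180:420];e=cv2.imread('pics/side20.png')[90:290,200:440]
cv2.imwrite('pics/z20.png',np.hstack([cv2.resize(c,(400,333)),cv2.resize(e,(400,333))]))
```

```text
t 27.5 tcp caddy mm [ 69.2 -52.4 285. ] tool axes in caddy
 [[ 0.018 -0.996 -0.083]
 [-0.891 -0.054  0.45 ]
 [-0.453  0.066 -0.889]] F [ 0.06  0.79 -0.51] q [ 1.41 -0.36 -0.96  1.96 -0.59  1.01  2.11]
finger+y outer tip [ 52.6 -45.5 270.9] finger-y [ 83.  -43.9 268.9]
tip [ 69.7 -55.1 290.4] tip upper corner(+x) [ 58.9 -64.1 286.8] body +y lo [-20.3 -56.1 371.4] body +y hi [ -18.9 -122.9  337.4]
scene20 1304 [111.0755617  113.86573135 115.93243013]
rib 67 [[-3.29046083e+00 -7.53930643e+01  1.04172661e+02]
 [ 6.07110787e-02 -4.89608548e+01  1.10546896e+02]
 [ 5.35636735e+00 -2.11054120e+01  1.14275655e+02]]
caddy rect ((2.3517913818359375, 2.4256744384765625), (155.43112182617188, 212.7984619140625), 0.1653764247894287)
torch [624. 149.  34.] [624. 155.  30.]
pot [777. -95.  57.] [777. -95.  57.]
funnel [ 467. -275.   42.] [ 465. -273.   43.]
side20 539 [107.14150586 112.85286998 116.35494868]
rib 40 [[ -7.75912563 -76.8917144  104.45676842]
 [ -2.60730554 -52.90018827 109.27798137]
 [  3.69240354 -24.21262987 114.30091526]]
caddy rect ((0.1240386962890625, 0.7086257934570312), (161.53111267089844, 217.0248565673828), 0.0345030352473259)
torch [615. 151.  33.] [614. 159.  28.]
pot [780. -88.  61.] [780. -87.  60.]
funnel [ 448. -270.   42.] [ 449. -270.   42.]
```

View pics/z20.png

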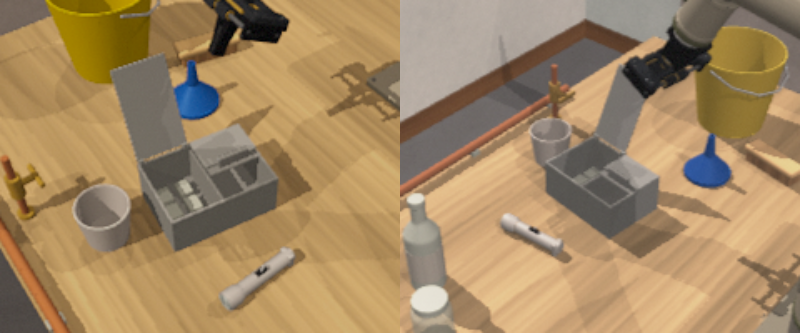

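The lid reads 1.98–1.99 rad and the door about 58–60 mm. The caddy is unmoved, and the torch, pot and funnel are at the same places. The gripper is clear, so I'm handing in.

Run:
```python
from h import *
print(close_job())
```

```text
the job is handed in; nothing more can be done
None
```

The caddy is open: the sliding door is fully back and the lid is lying back on its stop. The job was handed in at about 27.6 s of the 48 s allowed.

I pushed the door back by its rib with the closed fingertips. Then, with the tool tilted about 27°, I lifted the lid by its near front corner along its arc until it fell back by itself, and backed the arm away.

**Last checks before hand-in**

| Item | Reading | Needed |
|---|---|---|
| Lid | 113–114°, about 1.98 rad | over 1.85 rad |
| Door | 57–60 mm open (side view 57, scene and wrist views about 60) | at least 53 mm |
| Caddy | within about 3 mm of its start, level | within 40 mm |
| Pot and funnel | within about 2 mm of their starts | within 30 mm |
| Forces read | at most about 5 N at the end of each move | under 25 N |

**What failed or disagreed**
- **First door push:** it missed. All the cameras put the fingertips about 6 mm above the reported tool point, against the stated 17 mm below it. The open finger passed over the rib without moving it, and I then steered by the measured tips.
- **Joint limits:** the first, steeper tilt (43°) drove joint 7 to -2.60, its limit, and joint 3 to -1.46, just short of its limit of -1.47. I backed out, turned the gripper half round and used a shallower tilt. I saw no joint reading beyond its range.
- **Torch:** my depth check suggested a 6–8 mm shift. That is probably lid points caught in the start-of-job measurement, because the torch sits at the same pixels as before.
- **Not measured:** I checked the bucket and brush only by eye in the last pictures, where they had not visibly moved. The cleaner and jar I did not compare with their starts.

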